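# Load the specimen photo stand and hold its reflector flap at the balance point

### The job

Set the round and the square resin-cast specimens into the nests of their own shape on the photo stand, lying flat on the nest floors. Then take the white reflector flap by its orange side handle, swing it up gently to its balance point, standing straight up, never letting it drop or go over to the other side, and finish while still gripping it there for the exposure, with the specimens still seated. Leave the green oblong specimen and everything else on the bench where they are.

Things in the scene. Friction and masses are not known exactly. Their poses are not given: they have to be found in the camera images.
- round_center (a point): Centre (half-way up) of the loose round amber resin specimen, a disc 46 mm in diameter and 30 mm tall, standing flat on the bench, a small dark insect on its top; z axis up. About 60 g.
- square_center (a point): Centre (half-way up) of the loose blue square resin specimen, 38 x 38 mm and 30 mm tall, flat on the bench, a small insect on its top; x and y axes along its sides, z up. About 55 g.
- oblong_center (a point): Centre of the loose green oblong resin specimen with rounded ends, 60 mm long (its x axis) x 30 mm wide x 30 mm tall. It fits no nest and stays where it is.
- nest_round (a point): Centre of the floor of the round nest in the stand's black nest plate: hole 50 mm in diameter with a yellow floor, 10 mm deep, floor 10 mm and plate top 20 mm above the bench. Axes are the stand's: x along the flap's hinge, y from the nests towards the hinge, z up. A seated specimen stands 20 mm proud of the plate.
- nest_square (a point): Centre of the floor of the square nest in the same plate, 104 mm along the stand's +x from the round one: hole 42 x 42 mm, yellow floor, sides along the stand's axes, 10 mm deep; same floor height and axes. The stand is fixed to the bench; the flap's hinge runs 90 mm to the +y side of the nest centres.
- hinge_point (a point): Point on the flap's hinge axis level (along the hinge) with the middle of the orange handle, 35 mm above the bench. The hinge axis is the stand's x axis, which this point's axes show.
- flap_handle (a point): Middle of the flap's orange handle: a round stub 12 mm thick, 52 mm long, parallel to the hinge and 120 mm from it, sticking out past the white panel's side edge on the stand's -x side (panel edge 29 mm from this point). Pinch it from above, fingers closing across it; it may turn between them. At the start 86 mm above the bench, upright 155 mm, nothing under it.
- flap (a joint): Hinge of the flap, rad. 0: fallen back on its stop, leaning 1.13 from upright away from the nests (to the stand's +y); grows as it swings up. 1.13: straight up, its weight right over the hinge (balance point); past that it falls towards the nests, stop at 2.0. Free-swinging, nothing keeps it up unless held; about 0.16 kg.
Mind the look-alikes: they are no part of the job. There is more than one size of the part that bears square_center; the job needs the largest.

How it is judged:
By the outcome, as a careful person would: the job done as asked, in the order asked, and still so for the second after the job is handed in, while the arm keeps its last pose, push and grip.
It also fails if it takes over 72 s, if anything falls off the work surface, if the arm or the gripper's body presses on something with over 40 N, if the wrist force passes 120 N, or if a joint passes its speed limit or range.

### The arm

A 6-joint arm with a two-finger parallel gripper is mounted at the origin on the work surface. World frame = base frame: x ahead of the robot, y to its left, z up, the work surface at z = 0. Lengths are in m, angles in degrees, forces in N, time in s.
With the tool pointing down it reaches from about 0.25 to 0.725 m from the base axis. Payload 9.7 kg.
Tool frame: the origin (TCP) lies midway between the tips of the shut fingers; the grasp point (between the pads) lies 19 mm behind it; y points along the fingers, x is the direction in which the jaws open and shut, and the axes are right-handed (so a half turn about y gives the same grasp; the last joint's range is limited). The gripper opens to 85 mm and grips with 20 to 120 N. Pads are 22 mm wide; open, the fingers measure 114 mm over their backs; the gripper's body (76 mm by 85 mm) begins 54 mm behind the grasp point. The pads swing forward as they close: fully open they stand 13 mm farther back than shut.
Start: joints at [-71.906, 4.979, 10.078, 95.1, 0, 90], TCP at [0.171, -0.523, 0.231] pointing down, gripper open.
Joint ranges: [-179.16, 179.16], [-48.56, 103.87], [-65.8, 70.77], [-126.05, 130.52], [-82.76, 87.17], [-180, 180]. Speed limits (degrees/s): [127.2, 127.2, 147.25, 180, 180, 180].

### API

Orientations are given as [roll, pitch, yaw] about the fixed x, y, z axes, in that order (R = Rz(yaw) Ry(pitch) Rx(roll)).
In Python, from workcell import get_obs, camera, job_done gives the robot as it stands.
- The arm moves only by the tool play_rows, never from a script. Its argument "moves" is a list of rows, each a list of 3 entries, a list of its own where there are three numbers: the turn, a rotation vector about the tool's x, y, z in degrees, then the shift along the tool's x, y, z in m, then the opening in per cent of the stroke, from 0 (shut) to 100 (fully open). A call has exactly 5 rows; each row is the pose to reach, as a shift and turn from the pose commanded when the call began, along the tool's axes at that moment; what a row does not reach only later rows make up. A row lasts 1/10 s, in which the tool goes at most 50 mm and 8.59 degrees, less where a joint would pass 70% of its speed; a pose out of reach is approached as far as the arm can. A call with a gripper value outside its range is refused whole. The fingers move at their own pace and stop on an object; "grip_force" is the grip in N (left out, the last holds). Time passes only in rows, so rows that repeat a pose let the fingers close, or fill a call up. It gives the time, the measured TCP pose, the force and the opening at its end, in the units of the state.
- get_obs(): the state, without advancing time (a new reading comes with each control period).
- camera(name): name is "scene" or "side" or "wrist"; returns a dict with "img" (480x640x3 uint8, red, green, blue), "fov_y" (degrees; the focal length in pixels is half the picture's height over the tangent of half this angle, whatever the lens; pixels are square), "cx", "cy" (the principal point, pixels), "world_from_camera" (4x4, takes a point from camera to world coordinates). Camera axes: x right, y up, looking along -z (the intrinsics and any distortion apply to the point x, -y, -z); pixel columns grow to the right and rows downward; lengths in m; the calibration is good to about 2 mm. A picture is of the moment at which its call begins. There is no depth.
- job_done(): hands the job in, once; it reports no verdict.
The state is a dict: "time": time; "q": joint angles; "qd": joint speeds; "joint_efforts": joint torques, N m; "ee_pos": TCP position; "tcp_rot": TCP orientation; "wrist_force": force on the tool from outside, world axes, zero at the start; "torque": the same for the moment, N m; "opening": finger opening in m.
Only numpy, scipy, OpenCV 4.12 (cv2) and the standard library are available. Lean on these libraries where they do the work, as an engineer would, in place of code of your own. Each camera call takes 0.05 s, during which the arm holds its last target.

## Working session

There is one attempt and no reset: what is moved stays moved. The work goes in short steps, Python scripts to look and compute and a tool call to move; the robot and the scene stay as the last step left them, time stands still between calls to the robot, and variables do not carry over. Pictures are saved under pics/ and viewed, and the job is handed in when it is done.

Besides the shell and the picture viewer there is one more tool, called after "Call:" by a JSON object that holds its "fn" and its "kwargs", one argument or row to a line. play_rows: Moves the arm, as the interface text tells. Its arguments: {"type":"object","properties":{"moves":{"type":"array"},"grip_force":{"type":"number"}},"required":["moves"]}

```bash
mkdir -p pics; ls; python3 - <<'E'
from workcell import get_obs,camera
import cv2,numpy as np,pickle
o=get_obs();print(o)
d={}
for n in ["scene","side","wrist"]:
    c=camera(n);d[n]=c
    cv2.imwrite(f"pics/{n}0.png",c["img"][:,:,::-1]);print(n,{k:v for k,v in c.items() if k!="img"})
pickle.dump(d,open("c0.pkl","wb"))
E
```

```text
pics
{'time': 0.0, 'q': array([-7.19053957e+01,  5.01136126e+00,  1.00334363e+01,  9.51000774e+01,
        5.40451929e-04,  8.99985160e+01]), 'qd': array([-0.00662644, -0.02569232,  0.07377351,  0.07730696,  0.03928858,
       -0.08469239]), 'joint_efforts': array([-7.81439594e-04, -5.20394218e+01,  4.64792490e+01,  1.69214403e-02,
       -6.72271403e-05,  4.90725796e-06]), 'ee_pos': array([ 0.17075108, -0.52257157,  0.23057146]), 'tcp_rot': array([-8.99994575e+01,  7.80023364e-02, -7.19039117e+01]), 'wrist_force': array([-0.4878279 , -0.8921416 ,  0.09993688]), 'torque': array([ 0.06041645,  0.01639868, -0.0374151 ]), 'opening': 0.08528376905108537}
scene {'fov_y': 50.4688784323383, 'cx': 314.1295700277134, 'cy': 241.8698531044268, 'world_from_camera': array([[-0.16139947, -0.77812072,  0.60702418,  1.13882318],
       [ 0.98680815, -0.13512721,  0.08916453,  0.08950109],
       [ 0.01264472,  0.61340752,  0.78966533,  0.81219248],
       [ 0.        ,  0.        ,  0.        ,  1.        ]])}
side {'fov_y': 49.92906493708174, 'cx': 321.4155561789082, 'cy': 238.48561486867823, 'world_from_camera': array([[ 0.99247185,  0.0702866 , -0.10029662,  0.43345768],
       [-0.12220851,  0.51456118, -0.84870011, -0.86051249],
       [-0.0080435 ,  0.85456807,  0.51927711,  0.58455302],
       [ 0.        ,  0.        ,  0.        ,  1.        ]])}
wrist {'fov_y': 66.11544292174567, 'cx': 322.4035819114786, 'cy': 244.99406552782327, 'world_from_camera': array([[ 3.10742694e-01,  9.01702840e-01,  3.00617643e-01,
         2.49375239e-01],
       [-9.50493935e-01,  2.94960302e-01,  9.77737172e-02,
        -4.98203933e-01],
       [-5.07432133e-04, -3.16117714e-01,  9.48719839e-01,
         3.71736192e-01],
       [ 0.00000000e+00,  0.00000000e+00,  0.00000000e+00,
         1.00000000e+00]])}
```

View pics/scene0.png

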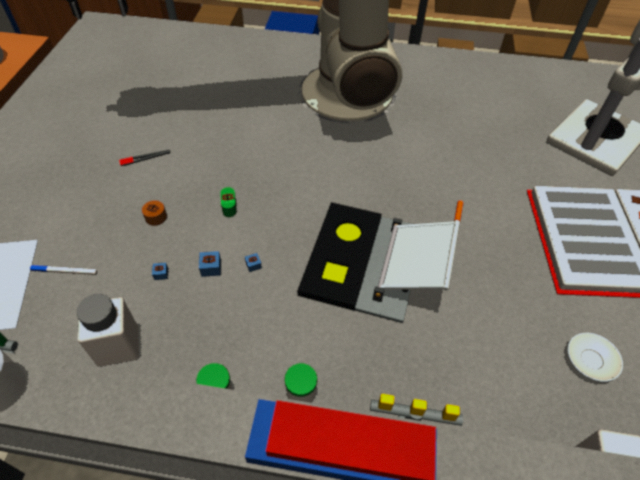

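View pics/side0.png

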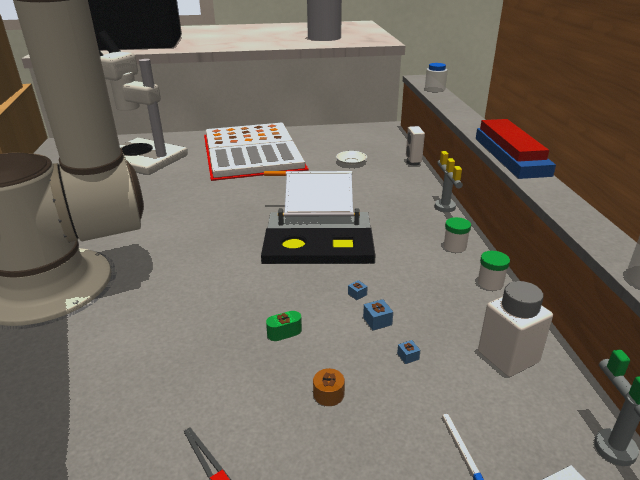

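View pics/wrist0.png

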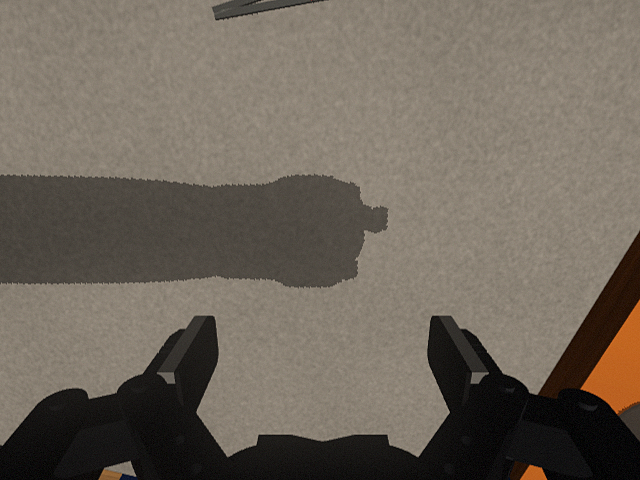

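The scene view holds three blue squares, at about (160,270), (209,263) and (253,261). The amber disc is at (153,212), the green oblong at (228,201), and the nests at (348,232) and (335,272). The orange handle is at (459,211). I'll check crops and measure.

```bash
cat > h.py <<'E'
import numpy as np,cv2,pickle
def f_of(c): return 240/np.tan(np.radians(c["fov_y"]/2))
def ray(c,u,v):
    f=f_of(c);T=c["world_from_camera"]
    d=np.array([(u-c["cx"])/f,-(v-c["cy"])/f,-1.]);return T[:3,3],T[:3,:3]@d
def onz(c,p,z):
    o,d=ray(c,*p);return (o+d*(z-o[2])/d[2])
def proj(c,P):
    T=c["world_from_camera"];p=T[:3,:3].T@(np.asarray(P)-T[:3,3]);f=f_of(c)
    return np.array([c["cx"]+f*p[0]/-p[2],c["cy"]-f*p[1]/-p[2]])
def tri(c1,p1,c2,p2):
    o1,d1=ray(c1,*p1);o2,d2=ray(c2,*p2)
    s=np.linalg.lstsq(np.stack([d1,-d2],1),o2-o1,rcond=None)[0]
    a=o1+s[0]*d1;b=o2+s[1]*d2;return (a+b)/2,np.linalg.norm(a-b)
RNG={"yellow":((25,150,120),(34,255,255)),"amber":((5,150,50),(14,255,255)),"blue":((98,80,40),(115,255,255)),"green":((50,150,40),(75,255,255))}
def blobs(c,name,amin=20):
    hsv=cv2.cvtColor(c["img"],cv2.COLOR_RGB2HSV);m=cv2.inRange(hsv,*[np.array(x) for x in RNG[name]])
    m=cv2.morphologyEx(m,cv2.MORPH_CLOSE,np.ones((3,3)))
    cs,_=cv2.findContours(m,cv2.RETR_EXTERNAL,cv2.CHAIN_APPROX_NONE)
    return [k for k in cs if cv2.contourArea(k)>amin]
def cen(k):
    m=cv2.moments(k);return m["m10"]/m["m00"],m["m01"]/m["m00"]
E
python3 - <<'E'
from h import *
d=pickle.load(open("c0.pkl","rb"))
for n in ["scene","side"]:
    for col in RNG:
        for k in blobs(d[n],col): print(n,col,np.round(cen(k),1),cv2.contourArea(k),np.round(onz(d[n],cen(k),.01 if col=="yellow" else .02),4))
im=d["scene"]["img"];a=cv2.resize(im[180:290,130:280],None,fx=4,fy=4,interpolation=cv2.INTER_CUBIC)
cv2.imwrite("pics/crop_s.png",a[:,:,::-1])
im=d["side"]["img"];a=cv2.resize(im[270:420,250:440],None,fx=4,fy=4,interpolation=cv2.INTER_CUBIC)
cv2.imwrite("pics/crop_d.png",a[:,:,::-1])
im=d["scene"]["img"];a=cv2.resize(im[190:325,290:480],None,fx=4,fy=4,interpolation=cv2.INTER_CUBIC)
cv2.imwrite("pics/crop_st.png",a[:,:,::-1])
E
```

```text
scene yellow [452.5 409.2] 111.0 [0.8179 0.2709 0.01  ]
scene yellow [419.6 403.8] 108.5 [0.8179 0.2187 0.01  ]
scene yellow [386.6 398.5] 107.0 [0.8178 0.1658 0.01  ]
scene yellow [334.5 272.2] 328.5 [0.5879 0.049  0.01  ]
scene yellow [348.  231.8] 296.5 [0.4848 0.0624 0.01  ]
scene amber [458.5 210. ] 91.0 [0.3956 0.2825 0.02  ]
scene amber [152.4 210.8] 333.0 [ 0.5069 -0.3408  0.02  ]
scene amber [636.  199.6] 22.0 [0.3001 0.657  0.02  ]
scene amber [144.6   7.9] 449.0 [-0.2703 -0.6526  0.02  ]
scene amber [99.6  5.4] 386.5 [-0.2593 -0.792   0.02  ]
scene amber [31.7 33.1] 3379.5 [-0.0769 -0.9159  0.02  ]
scene blue [286.3 449. ] 1956.0 [0.9242 0.0223 0.02  ]
scene blue [ 38.  267.6] 78.5 [ 0.6792 -0.5015  0.02  ]
scene blue [159.4 270.5] 192.5 [ 0.6469 -0.2755  0.02  ]
scene blue [252.9 261.5] 176.0 [ 0.5967 -0.1075  0.02  ]
scene blue [209.3 263. ] 428.5 [ 0.6143 -0.1883  0.02  ]
scene blue [292.5  22.3] 877.5 [-0.271  -0.1958  0.02  ]
scene green [300.4 379.4] 768.0 [0.8135 0.0238 0.02  ]
scene green [213.5 375.6] 567.5 [ 0.8307 -0.1172  0.02  ]
scene green [227.9 202.1] 225.5
[... 653 characters left out ...]
5788.0 [ 0.9605 -0.0546  0.02  ]
side amber [576.2  94. ] 25562.5 [1.648  0.9948 0.02  ]
side blue [477.6 476.2] 52.0 [ 0.6606 -0.5064  0.02  ]
side blue [408.3 351.5] 341.5 [ 0.6346 -0.2901  0.02  ]
side blue [377.6 314.2] 621.0 [ 0.6067 -0.1962  0.02  ]
side blue [357.1 289.5] 239.0 [ 0.5847 -0.1233  0.02  ]
side blue [516.7 160.3] 1136.0 [1.1333 0.4052 0.02  ]
side blue [436.9  66.4] 102.0 [1.2622 1.5172 0.02  ]
side green [635.4 390. ] 168.0 [ 0.9317 -0.4068  0.02  ]
side green [618.1 362.4] 385.5 [ 0.9401 -0.3538  0.02  ]
side green [283.4 326.5] 652.0 [ 0.4462 -0.2065  0.02  ]
side green [494.7 260.2] 422.5 [ 0.8696 -0.0651  0.02  ]
side green [457.7 225.3] 302.0 [0.8454 0.077  0.02  ]
```

View pics/crop_s.png

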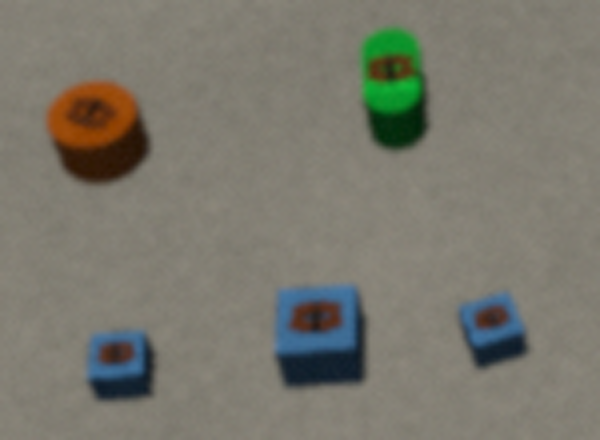

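View pics/crop_d.png

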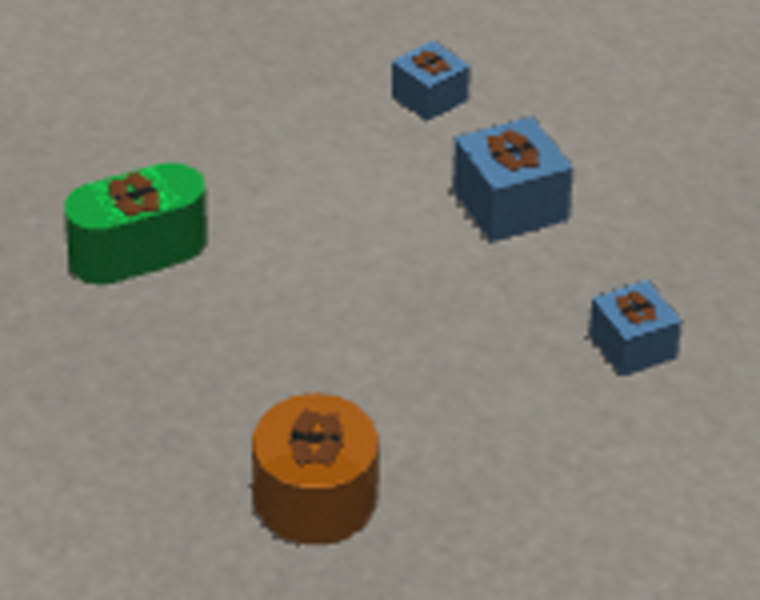

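View pics/crop_st.png

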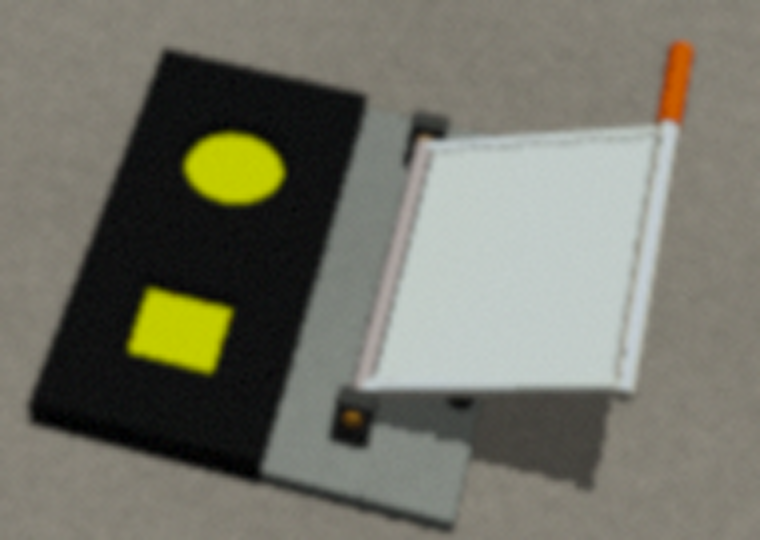

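The amber disc is unique. The largest blue square is the middle one at (209,263); the smaller ones at (160,270) and (253,261) are decoys. Next I'll measure the top faces in both views.

```bash
cat >> h.py <<'E'
def topface(c,k,z=.03,col="blue"):
    """bright top face inside blob k: hull"""
    m=np.zeros(c["img"].shape[:2],np.uint8);cv2.drawContours(m,[k],-1,255,-1)
    v=cv2.cvtColor(c["img"],cv2.COLOR_RGB2HSV)[:,:,2]
    t,_=cv2.threshold(v[m>0].reshape(-1,1),0,255,cv2.THRESH_OTSU)
    mm=((m>0)&(v>t)).astype(np.uint8)*255
    cs,_=cv2.findContours(mm,cv2.RETR_EXTERNAL,cv2.CHAIN_APPROX_NONE)
    h=cv2.convexHull(max(cs,key=cv2.contourArea))
    w=np.array([onz(c,p[0],z)[:2] for p in h],np.float32)
    return w
E
python3 - <<'E'
from h import *
d=pickle.load(open("c0.pkl","rb"))
for n in ["scene","side"]:
    c=d[n]
    for k in blobs(c,"blue",150):
        u,v=cen(k)
        if (n=="scene" and 150<u<260 and v>200) or (n=="side" and 340<u<415 and v>280):
            w=topface(c,k);r=cv2.minAreaRect(w*1000);print(n,"sq",np.round(r[0],1),np.round(r[1],1),round(r[2],1))
    for k in blobs(c,"amber",200):
        u,v=cen(k)
        if (n=="scene" and 140<u<160 and v>200) or (n=="side" and 310<u<350 and v>300):
            w=topface(c,k);r=cv2.minEnclosingCircle(w*1000);print(n,"rd",np.round(r[0],1),round(r[1],1), cv2.fitEllipse(w*1000))
s,e=d["scene"],d["side"]
# nest: yellow extents at both
for n,c in d.items():
    if n=="wrist":continue
    for k in blobs(c,"yellow"):
        w=np.array([onz(c,p[0],.01)[:2] for p in k],np.float32)*1000;r=cv2.minAreaRect(w)
        if 400<r[0][0]<650: print(n,np.round(r[0],1),np.round(r[1],1),round(r[2],1))
# handle: axis endpoints in both
for n,c,b in (("scene",s,(440,480,190,240)),("side",e,(250,300,165,185))):
    for k in blobs(c,"amber"):
        u,v=cen(k)
        if b[0]<u<b[1] and b[2]<v<b[3]:
            r=cv2.minAreaRect(k);print(n,r,cen(k))
im=e["img"];a=cv2.resize(im[155:275,250:390],None,fx=5,fy=5,interpolation=cv2.INTER_CUBIC)
cv2.imwrite("pics/crop_std.png",a[:,:,::-1])
E
```

```text
scene sq [ 648.6 -274.1] [26.2 23.7] 19.4
scene sq [ 599.3 -107.1] [25.5 25.1] 30.6
scene sq [ 613.1 -188.7] [37.8 35.7] 15.9
scene rd [ 508.  -337.9] 22.0 ((508.2491455078125, -337.87152099609375), (42.47405242919922, 43.85746765136719), 11.480384826660156)
side sq [ 634.2 -290.9] [24.4 23.9] 16.9
side sq [ 607.8 -191.2] [36.5 36.9] 14.6
side sq [ 584.9 -124.7] [24.5 23.8] 31.6
side rd [ 503.8 -339.5] 22.1 ((502.1828918457031, -342.5157775878906), (44.1849365234375, 49.044883728027344), 159.90032958984375)
scene [587.6  48.9] [42.2 38.4] 82.6
scene [485.2  62.5] [41.7 48.7] 9.9
side [586.6  54.3] [24.1 40.7] 82.2
side [482.8  68.6] [32.2 46.5] 82.2
scene ((458.5, 209.99998474121094), (5.918363571166992, 18.9058837890625), 9.462322235107422) (458.5, 210.0)
side ((274.0, 173.5), (3.0, 22.0), 90.0) (274.7420634920635, 173.97619047619048)
```

View pics/crop_std.png

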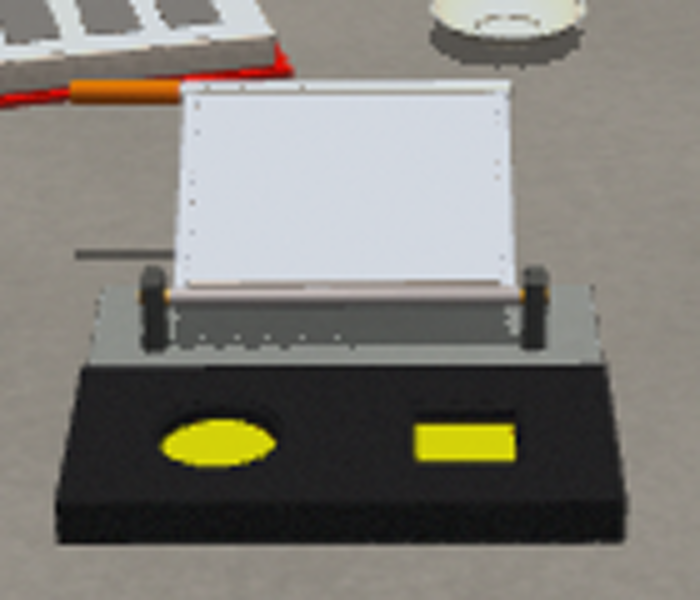

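```bash
cat >> h.py <<'E'
from scipy.spatial.transform import Rotation as Ro
def Rt(rpy): return Ro.from_euler("xyz",rpy,degrees=True)
def plan(o,p,yaw):
    R0=Rt(o["tcp_rot"]);R1=Rt([-90,0,yaw])
    print("t",round(o["time"],2),"pos",np.round(o["ee_pos"],4),"rpy",np.round(o["tcp_rot"],2),"open",round(o["opening"],4),"F",np.round(o["wrist_force"],1))
    print("rotvec",np.round((R0.inv()*R1).as_rotvec(degrees=True),2),"shift",np.round(R0.inv().apply(np.array(p)-o["ee_pos"]),4))
E
python3 - <<'E'
from h import *;from workcell import *
plan(get_obs(),[.506,-.339,.15],-7.4)
E
```

```text
t 0.15 pos [ 0.1708 -0.5227  0.2308] rpy [-9.000e+01  5.000e-02 -7.191e+01] open 0.0855 F [0.1 0.1 0.3]
rotvec [-3.000e-02 -6.451e+01 -5.000e-02] shift [-0.0704  0.0808  0.3757]
```

Call:
{"fn": "play_rows", "kwargs": {
  "moves": [
    [[0, -8, 0], [-0.008, 0.01, 0.045], 100],
    [[0, -16, 0], [-0.017, 0.02, 0.09], 100],
    [[0, -24, 0], [-0.026, 0.03, 0.135], 100],
    [[0, -32, 0], [-0.035, 0.04, 0.18], 100],
    [[0, -40, 0], [-0.044, 0.05, 0.225], 100]
  ]
}}

```text
time: 0.65
ee_pos: [0.3724, -0.4099, 0.1807]
tcp_rot: [-90.0, 0.0, -31.6]
wrist_force: [0.5, 0.2, 1.0]
opening: 0.0853
```

```bash
python3 - <<'E'
from h import *;from workcell import *
plan(get_obs(),[.506,-.339,.15],-7.4)
E
```

```text
t 0.65 pos [ 0.3724 -0.4099  0.1807] rpy [-90.     0.   -31.59] open 0.0853 F [0.5 0.2 1. ]
rotvec [ -0.   -24.19  -0.  ] shift [0.0767 0.0307 0.1304]
```

Call:
{"fn": "play_rows", "kwargs": {
  "moves": [
    [[0, -8, 0], [0.024, 0.01, 0.04], 100],
    [[0, -16, 0], [0.05, 0.02, 0.085], 100],
    [[0, -24.2, 0], [0.077, 0.03, 0.13], 100],
    [[0, -24.2, 0], [0.077, 0.03, 0.13], 100],
    [[0, -24.2, 0], [0.077, 0.03, 0.13], 100]
  ]
}}

```text
time: 1.15
ee_pos: [0.5058, -0.3403, 0.1502]
tcp_rot: [-90.0, 0.1, -7.6]
wrist_force: [-0.6, -0.6, -0.2]
opening: 0.0852
```

```bash
python3 - <<'E'
from h import *;from workcell import *
c=camera("wrist");pickle.dump(c,open("w1.pkl","wb"));cv2.imwrite("pics/w1.png",c["img"][:,:,::-1])
o=get_obs();plan(o,[.506,-.339,.15],-7.4)
for k in blobs(c,"amber",500):
    w=topface(c,k);print(cen(k),cv2.contourArea(k),cv2.fitEllipse(w*1000),cv2.minEnclosingCircle(w*1000))
print(proj(c,o["ee_pos"]),proj(c,[.506,-.339,.03]))
E
```

```text
t 1.2 pos [ 0.5049 -0.3412  0.1508] rpy [-8.999e+01  7.000e-02 -7.720e+00] open 0.0853 F [-0.  -0.2 -0. ]
rotvec [-0.02 -0.32 -0.07] shift [0.0008 0.0008 0.0023]
(319.6893279749944, 232.9657847733869) 2986.0 ((504.9789733886719, -340.2123107910156), (44.272987365722656, 44.67399215698242), 173.2030487060547) ((504.9282531738281, -340.1800231933594), 22.4630184173584)
(200.2114175133043, 34.459119496855344) 689.0 ((446.89349365234375, -192.7276153564453), (12.664127349853516, 21.00599479675293), 114.48873901367188) ((447.108154296875, -194.1620330810547), 9.32514762878418)
[317.45285587 321.83723588] [320.69843537 235.19809614]
```

View pics/w1.png

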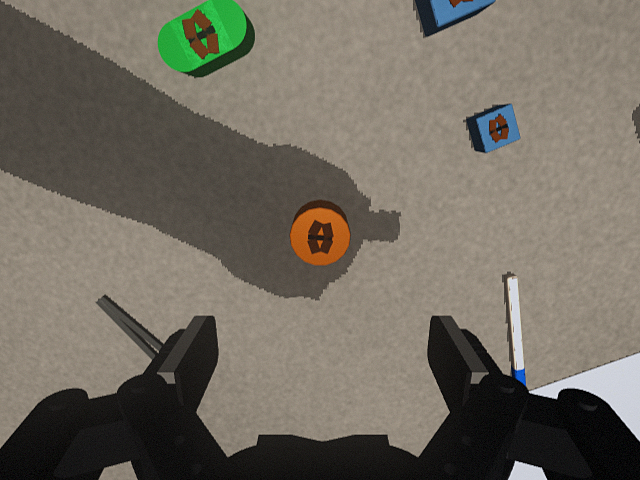

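The wrist view shows the amber disc at (320,236), which puts its centre at (0.505, -0.340). The large blue square is at the top edge and the small one at (495,128). Descending on the disc.

Call:
{"fn": "play_rows", "kwargs": {
  "moves": [
    [[0, 0, 0], [0, 0.04, 0.001], 100],
    [[0, 0, 0], [0, 0.08, 0.001], 100],
    [[0, 0, 0], [0, 0.11, 0.001], 100],
    [[0, 0, 0], [0, 0.13, 0.001], 100],
    [[0, 0, 0], [0, 0.141, 0.001], 100]
  ]
}}

```text
time: 1.7
ee_pos: [0.5032, -0.3412, 0.0089]
tcp_rot: [-90.0, 0.1, -7.9]
wrist_force: [-0.9, 0.2, 0.1]
opening: 0.0855
```

Call:
{"fn": "play_rows", "kwargs": {
  "grip_force": 30,
  "moves": [
    [[0, 0, 0], [0, 0, 0], 100],
    [[0, 0, 0], [0, 0, 0], 20],
    [[0, 0, 0], [0, 0, 0], 20],
    [[0, 0, 0], [0, 0, 0], 20],
    [[0, 0, 0], [0, 0, 0], 20]
  ]
}}

```text
time: 2.2
ee_pos: [0.5058, -0.341, 0.0119]
tcp_rot: [-90.1, -0.1, -7.7]
wrist_force: [-1.0, 0.2, 6.5]
opening: 0.0446
```

```bash
python3 - <<'E'
from h import *;from workcell import *
o=get_obs();plan(o,[.485,.064,.10],-7.4)
c=camera("wrist");cv2.imwrite("pics/w2.png",c["img"][:,:,::-1])
E
```

```text
t 2.2 pos [ 0.5058 -0.341   0.0119] rpy [-90.07  -0.11  -7.71] open 0.0446 F [-1.   0.2  6.5]
rotvec [ 0.07 -0.31  0.11] shift [-0.0748 -0.0887  0.3984]
```

View pics/w2.png

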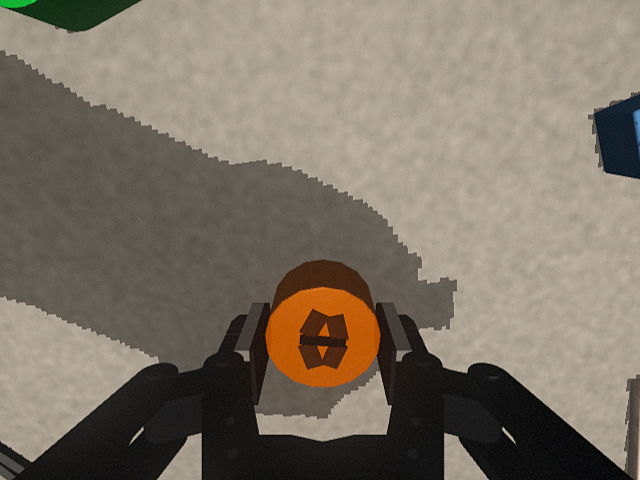

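The disc is gripped and centred between the pads (opening 45 mm). Lifting.

Call:
{"fn": "play_rows", "kwargs": {
  "moves": [
    [[0, 0, 0], [0, -0.01, 0], 20],
    [[0, 0, 0], [0, -0.03, 0], 20],
    [[0, 0, 0], [0, -0.06, 0], 20],
    [[0, 0, 0], [0, -0.09, 0], 20],
    [[0, 0, 0], [0, -0.11, 0], 20]
  ]
}}

```text
time: 2.75
ee_pos: [0.5058, -0.3407, 0.1236]
tcp_rot: [-90.1, -0.1, -7.7]
wrist_force: [-0.4, 0.2, -0.2]
opening: 0.0448
```

Call:
{"fn": "play_rows", "kwargs": {
  "moves": [
    [[0, 0, 0], [-0.007, -0.02, 0.04], 20],
    [[0, 0, 0], [-0.016, -0.02, 0.085], 20],
    [[0, 0, 0], [-0.025, -0.02, 0.13], 20],
    [[0, 0, 0], [-0.034, -0.02, 0.175], 20],
    [[0, 0, 0], [-0.042, -0.02, 0.22], 20]
  ]
}}

```text
time: 3.25
ee_pos: [0.4928, -0.1151, 0.1413]
tcp_rot: [-90.0, -0.1, -7.7]
wrist_force: [1.2, 1.0, -0.4]
opening: 0.0445
```

```bash
python3 - <<'E'
from h import *;from workcell import *
o=get_obs();plan(o,[.485,.02,.14],-7.4)
E
```

```text
t 3.25 pos [ 0.4928 -0.1151  0.1413] rpy [-9.00e+01 -7.00e-02 -7.72e+00] open 0.0445 F [ 1.2  1.  -0.4]
rotvec [-0.   -0.32  0.07] shift [-0.0259  0.0013  0.1328]
```

Call:
{"fn": "play_rows", "kwargs": {
  "moves": [
    [[0, 0, 0], [-0.008, 0, 0.04], 20],
    [[0, 0, 0], [-0.017, 0, 0.085], 20],
    [[0, -0.3, 0], [-0.026, 0, 0.12], 20],
    [[0, -0.3, 0], [-0.026, 0, 0.132], 20],
    [[0, -0.3, 0], [-0.026, 0, 0.132], 20]
  ]
}}

```text
time: 3.75
ee_pos: [0.4852, 0.0189, 0.1411]
tcp_rot: [-90.0, -0.1, -7.2]
wrist_force: [0.0, 0.4, -0.5]
opening: 0.0452
```

```bash
cat > nest.py <<'E'
from h import *
from workcell import *
import sys
c=camera("wrist");o=get_obs();pickle.dump((c,o),open(sys.argv[1]+".pkl","wb"));cv2.imwrite("pics/"+sys.argv[1]+".png",c["img"][:,:,::-1])
plan(o,[.485,.062,.14],-7.4)
for k in blobs(c,"yellow",300):
    w=np.array([onz(c,p[0],.01)[:2] for p in cv2.convexHull(k)],np.float32)*1000
    print(np.round(cen(k),1),cv2.contourArea(k),"rect",cv2.minAreaRect(w),"ell",cv2.fitEllipse(w))
E
python3 nest.py w3
```

```text
t 3.8 pos [0.4853 0.0178 0.1409] rpy [-9.001e+01 -5.000e-02 -7.310e+00] open 0.0445 F [-0.1  0.4 -1.3]
rotvec [0.01 0.09 0.05] shift [-0.0059  0.0009  0.0438]
[454.5 177.8] 3006.5 rect ((588.2445678710938, 47.0384521484375), (41.69898223876953, 40.211185455322266), 82.55738067626953) ell ((587.9012451171875, 48.428810119628906), (46.64992141723633, 66.28437042236328), 170.22821044921875)
[312.4 176.7] 3377.0 rect ((484.8857421875, 61.07805633544922), (48.09014129638672, 47.919342041015625), 82.75555419921875) ell ((484.876220703125, 61.340301513671875), (48.482826232910156, 48.653961181640625), 157.28334045410156)
```

View pics/w3.png

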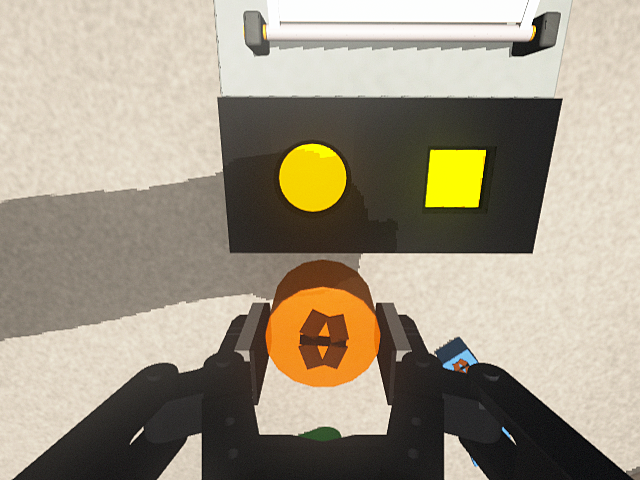

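```bash
python3 - <<'E'
from h import *
c,o=pickle.load(open("w3.pkl","rb"))
for k in blobs(c,"amber",2000):
    for dz in (.015,.018,.020):
        w=topface(c,k,z=o["ee_pos"][2]+dz);(e,a,_)=cv2.fitEllipse(w*1000);print(np.round(e,1),np.round(a,1),Rt(o["tcp_rot"]).inv().apply(np.array([*e,0])/1000-o["ee_pos"]*[1,1,0]))
E
```

```text
[489.   22.7] [ 4.3 11. ] [3.09207520e-03 1.93622311e-06 5.36969964e-03]
[489.2  24.5] [ 4.2 10.7] [3.03713026e-03 1.68559721e-06 7.18894949e-03]
[489.3  25.7] [ 4.1 10.5] [3.00056228e-03 1.51855559e-06 8.40185927e-03]
[489.   17.9] [40.  44.1] [3.70118128e-03 2.98023416e-06 5.60069421e-04]
[489.2  19.8] [39.  43.1] [3.63215316e-03 2.70509467e-06 2.49384328e-03]
[489.3  21.1] [38.4 42.4] [3.58495982e-03 2.52080599e-06 3.78210910e-03]
```

The wrist camera's extrinsics look about 2–3 mm off in tool x. I'll cross-check the nest in the fixed cameras, with the held disc as the reference in the same views.

```bash
cat >> h.py <<'E'
def nestc(c,k):
    o=c["world_from_camera"][:3,3]
    P1=np.array([onz(c,p[0],.01)[:2] for p in k]);P2=np.array([onz(c,p[0],.02)[:2] for p in k])
    a=P1.mean(0)-o[:2];a/=np.linalg.norm(a);b=np.array([-a[1],a[0]])
    f=(P1@a).max();n=(P2@a).min();s=P1@b
    return (f+n)/2*a+(s.max()+s.min())/2*b,f-n,s.max()-s.min()
E
python3 - <<'E'
from h import *
d=pickle.load(open("c0.pkl","rb"));d["w3"]=pickle.load(open("w3.pkl","rb"))[0]
for n in ("scene","side","w3"):
    for k in blobs(d[n],"yellow"):
        r=nestc(d[n],k)
        if r[0][0]<.7:print(n,np.round(cen(k)),np.round(r[0],4),np.round(r[1:],4))
E
```

```text
scene [334. 272.] [0.5905 0.0494] [0.0507 0.0463]
scene [348. 232.] [0.4888 0.0626] [0.0511 0.0491]
side [342. 243.] [0.585  0.0465] [0.0412 0.0405]
side [293. 243.] [0.4821 0.0605] [0.0495 0.0465]
w3 [454. 178.] [0.5868 0.0482] [0.0545 0.0527]
w3 [312. 177.] [0.4851 0.0617] [0.0491 0.0485]
```

Call:
{"fn": "play_rows", "kwargs": {
  "moves": [
    [[0, 0, 0], [-0.002, 0.02, 0.015], 20],
    [[0, 0, 0], [-0.004, 0.04, 0.03], 20],
    [[0, 0, 0], [-0.006, 0.06, 0.044], 20],
    [[0, 0, 0], [-0.006, 0.075, 0.044], 20],
    [[0, 0, 0], [-0.006, 0.075, 0.044], 20]
  ]
}}

```text
time: 4.3
ee_pos: [0.4838, 0.0607, 0.0634]
tcp_rot: [-90.1, 0.2, -7.4]
wrist_force: [0.5, 0.0, -0.7]
opening: 0.0449
```

```bash
python3 - <<'E'
from h import *;from workcell import *
d={n:camera(n) for n in ("scene","side","wrist")}
o=get_obs();plan(o,[.485,.0613,.06],-7.4);pickle.dump((d,o),open("g1.pkl","wb"))
for n in ("scene","side"):
    c=d[n];u,v=proj(c,o["ee_pos"]).astype(int);print(n,u,v)
    a=cv2.resize(c["img"][v-60:v+60,u-75:u+75],None,fx=4,fy=4,interpolation=cv2.INTER_CUBIC);cv2.imwrite(f"pics/g1{n}.png",a[:,:,::-1])
    for k in blobs(c,"amber",40):
        uu,vv=cen(k)
        if abs(uu-u)<40 and abs(vv-v)<40:
            print(cen(k),cv2.contourArea(k))
            w=topface(c,k,z=o["ee_pos"][2]+.018);print(cv2.fitEllipse(w*1000),cv2.minEnclosingCircle(w*1000))
cv2.imwrite(f"pics/g1w.png",d["wrist"]["img"][:,:,::-1])
E
```

```text
t 4.45 pos [0.4853 0.061  0.0662] rpy [-9.00e+01 -6.00e-02 -7.48e+00] open 0.0446 F [ 1.  -0.3 -0.3]
rotvec [-0.   -0.08  0.06] shift [-0.0004  0.0062  0.0003]
scene 349 213
(357.3159722222222, 211.88194444444443) 96.0
((492.2101745605469, 76.36992645263672), (13.547616004943848, 35.179874420166016), 84.89625549316406) ((493.1356201171875, 74.89891052246094), 17.394996643066406)
side 293 221
(291.80699233716473, 221.54837164750955) 348.0
((483.8703918457031, 55.94878387451172), (42.485843658447266, 42.98898696899414), 66.02961730957031) ((483.8709411621094, 56.26462936401367), 21.91792106628418)
```

View pics/g1scene.png

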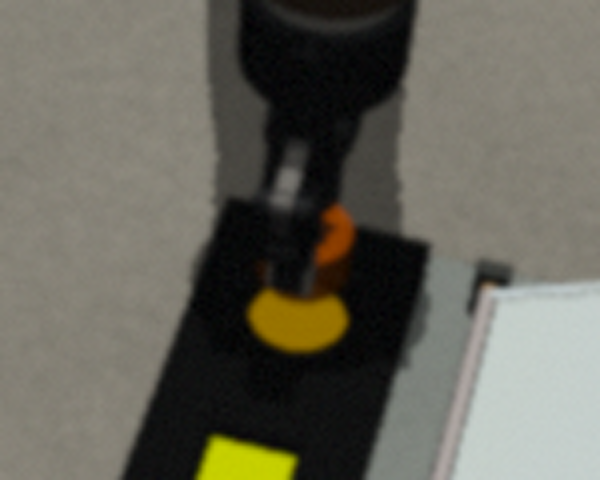

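View pics/g1side.png

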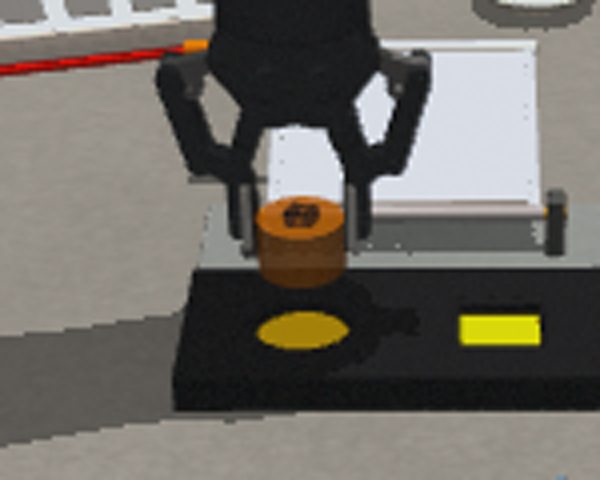

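Call:
{"fn": "play_rows", "kwargs": {
  "moves": [
    [[0, 0, 0], [-0.001, 0.02, 0], 20],
    [[0, 0, 0], [-0.001, 0.03, 0], 20],
    [[0, 0, 0], [-0.001, 0.035, 0], 20],
    [[0, 0, 0], [-0.001, 0.038, 0], 20],
    [[0, 0, 0], [-0.001, 0.04, 0], 20]
  ]
}}

```text
time: 4.95
ee_pos: [0.484, 0.062, 0.0256]
tcp_rot: [-90.0, -0.0, -7.4]
wrist_force: [0.6, 0.8, -0.2]
opening: 0.0447
```

```bash
cat > look.py <<'E'
from h import *;from workcell import *
import sys
d={n:camera(n) for n in sys.argv[2].split(",")}
o=get_obs();plan(o,o["ee_pos"],-7.4);pickle.dump((d,o),open(sys.argv[1]+".pkl","wb"))
r=[]
P=o["ee_pos"] if len(sys.argv)<4 else eval(sys.argv[3])
for n in d:
    c=d[n]
    if n=="wrist": cv2.imwrite(f"pics/{sys.argv[1]}w.png",c["img"][:,:,::-1]);continue
    u,v=proj(c,P).astype(int)
    u=np.clip(u,55,584);v=np.clip(v,55,424)
    r.append(cv2.resize(c["img"][v-55:v+55,u-55:u+55],None,fx=3.6,fy=3.6,interpolation=cv2.INTER_CUBIC))
if r: cv2.imwrite(f"pics/{sys.argv[1]}.png",np.hstack(r)[:,:,::-1])
E
python3 look.py g2 scene,side
```

```text
t 5.05 pos [0.484  0.062  0.0255] rpy [-8.999e+01 -2.000e-02 -7.410e+00] open 0.0445 F [ 0.3 -0.2  0.1]
rotvec [-0.01 -0.01  0.02] shift [0. 0. 0.]
```

View pics/g2.png

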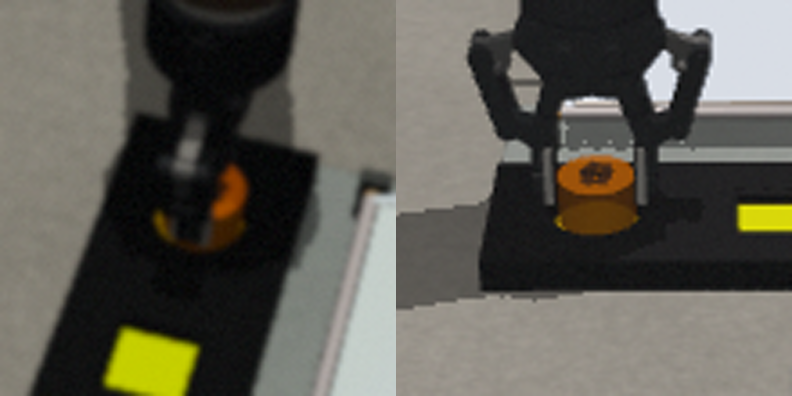

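Call:
{"fn": "play_rows", "kwargs": {
  "moves": [
    [[0, 0, 0], [0, 0.002, 0], 20],
    [[0, 0, 0], [0, 0.003, 0], 20],
    [[0, 0, 0], [0, 0.004, 0], 20],
    [[0, 0, 0], [0, 0.004, 0], 20],
    [[0, 0, 0], [0, 0.004, 0], 20]
  ]
}}

```text
time: 5.55
ee_pos: [0.4839, 0.0621, 0.0219]
tcp_rot: [-90.0, -0.0, -7.4]
wrist_force: [-3.3, -0.0, 5.7]
opening: 0.0447
```

Call:
{"fn": "play_rows", "kwargs": {
  "moves": [
    [[0, 0, 0], [0, -0.001, 0], 60],
    [[0, 0, 0], [0, -0.001, 0], 90],
    [[0, 0, 0], [0, -0.001, 0], 100],
    [[0, 0, 0], [0, -0.001, 0], 100],
    [[0, 0, 0], [0, -0.01, 0], 100]
  ]
}}

```text
time: 6.05
ee_pos: [0.483, 0.0619, 0.0305]
tcp_rot: [-90.0, 0.1, -7.4]
wrist_force: [1.1, 0.5, -0.2]
opening: 0.0855
```

Call:
{"fn": "play_rows", "kwargs": {
  "moves": [
    [[0, 0, 0], [0, -0.02, 0], 100],
    [[0, 0, 0], [0, -0.05, 0], 100],
    [[0, 0, 0], [0, -0.09, 0], 100],
    [[0, 0, 0], [0.01, -0.11, -0.02], 100],
    [[0, 0, 0], [0.02, -0.12, -0.06], 100]
  ]
}}

```text
time: 6.55
ee_pos: [0.4971, 0.0007, 0.1546]
tcp_rot: [-89.9, -0.2, -7.2]
wrist_force: [0.4, 0.2, -0.0]
opening: 0.0852
```

```bash
python3 look.py g3 scene,side,wrist "[.485,.061,.03]"; python3 - <<'E'
from h import *
from workcell import *
plan(get_obs(),[.610,-.19,.15],15)
E
```

```text
t 6.7 pos [ 0.4965 -0.0016  0.1527] rpy [-89.99  -0.11  -7.57] open 0.0851 F [-0.1 -0.4  0.3]
rotvec [-0.01 -0.17  0.11] shift [0. 0. 0.]
t 6.7 pos [ 0.4965 -0.0016  0.1527] rpy [-89.99  -0.11  -7.57] open 0.0851 F [-0.1 -0.4  0.3]
rotvec [ 1.000e-02 -2.257e+01  1.100e-01] shift [ 0.1373  0.003  -0.1718]
```

View pics/g3.png

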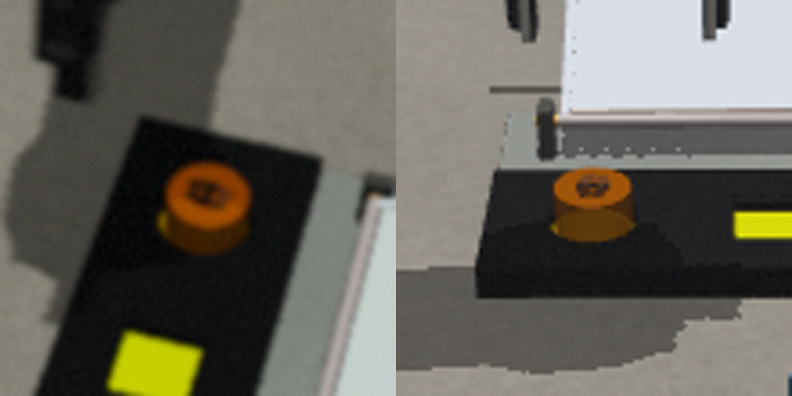

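View pics/g3w.png

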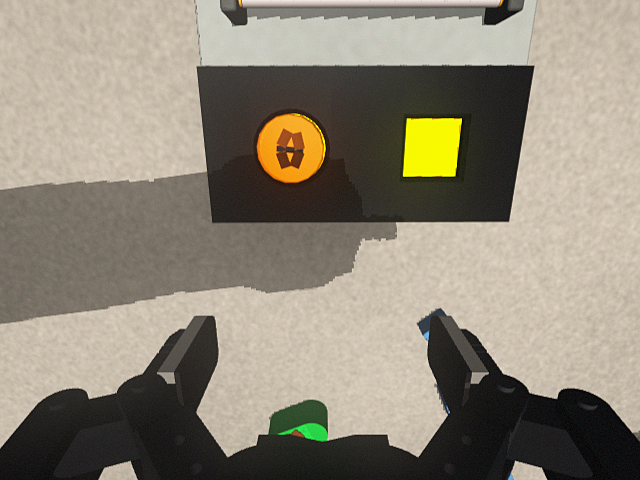

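The disc is seated at wrist pixel (291,147), about 1 mm towards -x in its nest. Now the square.

Call:
{"fn": "play_rows", "kwargs": {
  "moves": [
    [[0, -6, 0], [0.03, 0, -0.035], 100],
    [[0, -13, 0], [0.06, 0, -0.075], 100],
    [[0, -20, 0], [0.09, 0.002, -0.115], 100],
    [[0, -22.6, 0], [0.12, 0.003, -0.15], 100],
    [[0, -22.6, 0], [0.137, 0.003, -0.172], 100]
  ]
}}

```text
time: 7.2
ee_pos: [0.6105, -0.1901, 0.1472]
tcp_rot: [-90.0, 0.1, 15.2]
wrist_force: [-1.0, 1.3, 0.3]
opening: 0.0854
```

Call:
{"fn": "play_rows", "kwargs": {
  "moves": [
    [[0, 0, 0], [0, 0, 0], 100],
    [[0, 0, 0], [0, 0, 0], 100],
    [[0, 0, 0], [0, 0, 0], 100],
    [[0, 0, 0], [0, 0, 0], 100],
    [[0, 0, 0], [0, 0, 0], 100]
  ]
}}

```text
time: 7.7
ee_pos: [0.6094, -0.1873, 0.1488]
tcp_rot: [-90.0, -0.0, 15.3]
wrist_force: [-0.9, 0.5, 0.9]
opening: 0.0854
```

```bash
python3 look.py g4 wrist; python3 - <<'E'
from h import *
d,o=pickle.load(open("g4.pkl","rb"));c=d["wrist"]
for k in blobs(c,"blue",800):
    w=topface(c,k);print(np.round(cen(k)),cv2.minAreaRect(w*1000))
plan(o,[.610,-.19,.009],15)
E
```

```text
t 7.75 pos [ 0.6095 -0.1875  0.1488] rpy [-9.001e+01 -3.000e-02  1.525e+01] open 0.0855 F [-0.4 -0.   0.7]
rotvec [1.000e-02 2.265e+01 3.000e-02] shift [0. 0. 0.]
[321. 236.] ((609.9574584960938, -189.9368133544922), (37.12589645385742, 36.49611282348633), 15.236804008483887)
[322. 124.] ((589.5851440429688, -111.3290786743164), (23.74129867553711, 23.852149963378906), 31.724956512451172)
t 7.75 pos [ 0.6095 -0.1875  0.1488] rpy [-9.001e+01 -3.000e-02  1.525e+01] open 0.0855 F [-0.4 -0.   0.7]
rotvec [0.01 0.25 0.03] shift [-0.0002  0.1398 -0.0025]
```

View pics/g4w.png

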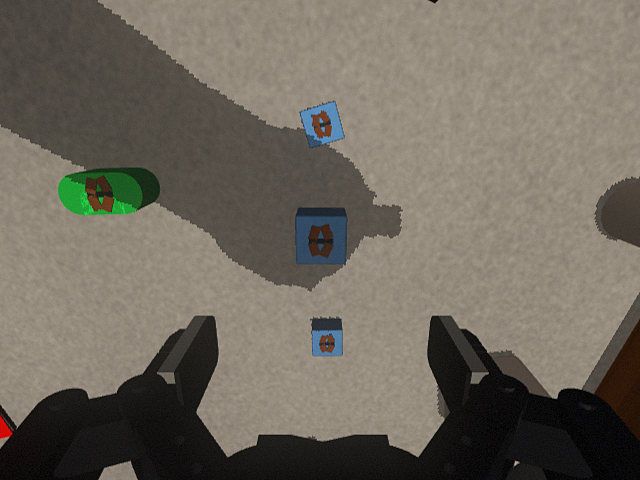

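The large square (37 mm as measured) is at (321,236), giving (0.610, -0.190) and yaw 15.2°. The small ones at (322,124) and (327,340) lie clear of the jaws. Descending.

Call:
{"fn": "play_rows", "kwargs": {
  "moves": [
    [[0, 0, 0], [0, 0.04, -0.0024], 100],
    [[0, 0, 0], [0, 0.08, -0.0024], 100],
    [[0, 0, 0], [0, 0.11, -0.0024], 100],
    [[0, 0, 0], [0, 0.13, -0.0024], 100],
    [[0, 0, 0], [0, 0.1395, -0.0024], 100]
  ]
}}

```text
time: 8.25
ee_pos: [0.609, -0.1899, 0.0066]
tcp_rot: [-89.9, 0.1, 15.2]
wrist_force: [-0.3, -0.2, 0.2]
opening: 0.0856
```

Call:
{"fn": "play_rows", "kwargs": {
  "moves": [
    [[0, 0, 0], [0, 0, 0], 100],
    [[0, 0, 0], [0, 0, 0], 15],
    [[0, 0, 0], [0, 0, 0], 15],
    [[0, 0, 0], [0, 0, 0], 15],
    [[0, 0, 0], [0, 0, 0], 15]
  ]
}}

```text
time: 8.75
ee_pos: [0.6108, -0.1908, 0.01]
tcp_rot: [-90.1, -0.1, 15.2]
wrist_force: [-0.7, 0.7, 6.4]
opening: 0.0376
```

Call:
{"fn": "play_rows", "kwargs": {
  "moves": [
    [[0, 0, 0], [0, -0.01, 0], 15],
    [[0, 0, 0], [0, -0.03, 0], 15],
    [[0, 0, 0], [0, -0.06, 0], 15],
    [[0, 0, 0], [0, -0.1, 0], 15],
    [[0, 0, 0], [0, -0.13, 0], 15]
  ]
}}

```text
time: 9.25
ee_pos: [0.6103, -0.1906, 0.1419]
tcp_rot: [-90.1, -0.1, 15.2]
wrist_force: [0.8, 0.0, 0.3]
opening: 0.0373
```

```bash
python3 look.py g5 side,wrist; python3 - <<'E'
from h import *
d,o=pickle.load(open("g5.pkl","rb"))
plan(o,[.5877,.0,.14],-7.4)
E
```

```text
t 9.35 pos [ 0.612  -0.1911  0.1449] rpy [-90.24  -0.38  15.2 ] open 0.0373 F [ 1.  -0.7 -0.6]
rotvec [ 0.16 22.59  0.42] shift [0. 0. 0.]
t 9.35 pos [ 0.612  -0.1911  0.1449] rpy [-90.24  -0.38  15.2 ] open 0.0373 F [ 1.  -0.7 -0.6]
rotvec [ 0.16 22.59  0.42] shift [0.0267 0.0042 0.1908]
```

View pics/g5w.png

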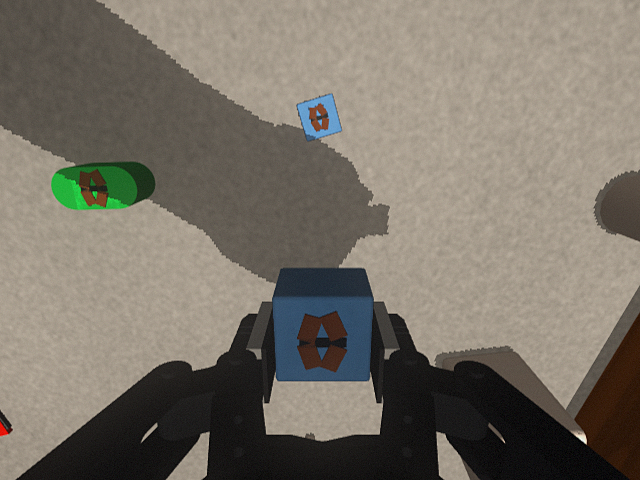

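The square is held straight and centred at (323,340). Moving to the nest.

Call:
{"fn": "play_rows", "kwargs": {
  "moves": [
    [[0, 6, 0], [0.006, 0.001, 0.045], 15],
    [[0, 12, 0], [0.012, 0.002, 0.09], 15],
    [[0, 18, 0], [0.018, 0.003, 0.135], 15],
    [[0, 22.6, 0], [0.025, 0.004, 0.175], 15],
    [[0, 22.6, 0], [0.0267, 0.004, 0.191], 15]
  ]
}}

```text
time: 9.85
ee_pos: [0.5851, 0.0038, 0.1346]
tcp_rot: [-90.0, 0.0, -7.4]
wrist_force: [1.4, -0.4, -0.3]
opening: 0.0368
```

Call:
{"fn": "play_rows", "kwargs": {
  "moves": [
    [[0, 0, 0], [0, 0, 0], 15],
    [[0, 0, 0], [0, 0, 0], 15],
    [[0, 0, 0], [0, 0, 0], 15],
    [[0, 0, 0], [0, 0, 0], 15],
    [[0, 0, 0], [0, 0, 0], 15]
  ]
}}

```text
time: 10.35
ee_pos: [0.586, -0.0003, 0.1347]
tcp_rot: [-90.0, 0.0, -7.5]
wrist_force: [-0.3, -0.8, -0.9]
opening: 0.0375
```

```bash
python3 nest.py w6;  python3 - <<'E'
from h import *
c,o=pickle.load(open("w6.pkl","rb"))
for k in blobs(c,"yellow",300): print(nestc(c,k))
plan(o,[.588,.047,.063],-7.4)
for k in blobs(c,"blue",1500):
    w=topface(c,k,z=o["ee_pos"][2]+.0195);r=cv2.minAreaRect(w*1000);print(r,cen(k))
E
```

```text
t 10.4 pos [ 5.860e-01 -1.000e-04  1.347e-01] rpy [-9.00e+01  1.00e-02 -7.47e+00] open 0.0373 F [ 0.  -0.6 -0.3]
rotvec [ 0.   -0.07 -0.01] shift [-0.1082 -0.0053  0.0484]
[314.3 169.2] 3265.5 rect ((587.78955078125, 47.70363235473633), (40.770694732666016, 41.949092864990234), 82.53330993652344) ell ((588.0585327148438, 50.15947723388672), (44.93650817871094, 84.88203430175781), 170.90989685058594)
(array([0.58763909, 0.04803844]), np.float64(0.047470926227791144), np.float64(0.04696127511470294))
t 10.4 pos [ 5.860e-01 -1.000e-04  1.347e-01] rpy [-9.00e+01  1.00e-02 -7.47e+00] open 0.0373 F [ 0.  -0.6 -0.3]
rotvec [ 0.   -0.07 -0.01] shift [-0.0041  0.0717  0.0469]
((587.5614013671875, 1.1410903930664062), (37.336631774902344, 36.813724517822266), 82.51069641113281) (322.35925221799744, 324.7424746514575)
```

View pics/w6.png

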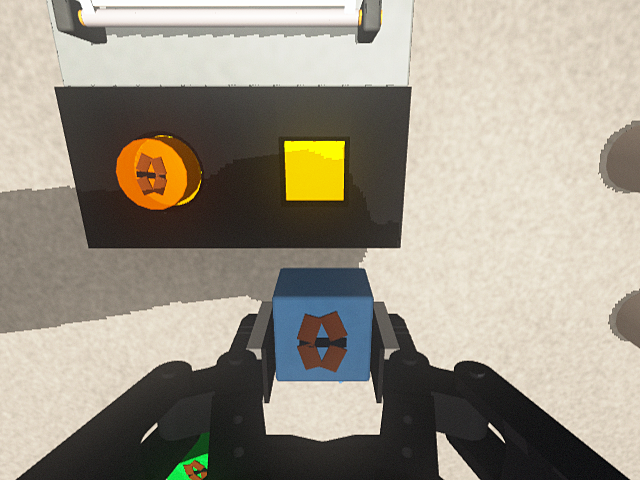

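```bash
python3 - <<'E'
from h import *
RNG["amber"]=((5,120,50),(20,255,255))
for f in ("g3","w6"):
    c=pickle.load(open(f+".pkl","rb"))[0];c=c["wrist"] if f=="g3" else c
    hsv=cv2.cvtColor(c["img"],cv2.COLOR_RGB2HSV)
    cs=[k for k in blobs(c,"amber",1000)]
    for k in cs:
        w=np.array([onz(c,p[0],.04)[:2] for p in cv2.convexHull(k)],np.float32)*1000
        print(f,np.round(cen(k)),cv2.minAreaRect(w),cv2.fitEllipse(w))
d=pickle.load(open("g3.pkl","rb"))[0]
c=d["side"]
for k in blobs(c,"amber",100)+blobs(c,"yellow",20):
    u,v=cen(k)
    if 250<u<400 and 180<v<260:
        w=topface(c,k,z=.04);print("side",np.round(cen(k)),cv2.minEnclosingCircle(w*1000),cv2.fitEllipse(w*1000), cv2.boundingRect(k))
        print(nestc(c,k))
E
```

```text
g3 [293. 154.] ((486.208251953125, 58.118534088134766), (52.30012130737305, 58.128379821777344), 11.773547172546387) ((487.7396240234375, 58.01064682006836), (54.25292205810547, 58.933265686035156), 28.500574111938477)
w6 [321. 341.] ((577.2192993164062, -73.80451202392578), (50.43597412109375, 36.06903076171875), 83.69860076904297) ((577.2459106445312, -73.336669921875), (36.216148376464844, 59.84196090698242), 173.63426208496094)
w6 [298. 193.] ((581.0989379882812, 38.70416259765625), (38.99281692504883, 62.71122360229492), 65.40035247802734) ((582.6104125976562, 42.451438903808594), (45.61096954345703, 63.15364456176758), 69.26121520996094)
w6 [159. 177.] ((489.83221435546875, 58.00075912475586), (59.49983215332031, 57.12916564941406), 5.109184741973877) ((491.0184020996094, 57.870635986328125), (57.39643478393555, 61.2512321472168), 121.27405548095703)
side [293. 237.] ((482.9751281738281, 60.8221321105957), 22.284198760986328) ((483.4676208496094, 61.02198028564453), (42.37649917602539, 44.52484893798828), 9.781349182128906) (282, 228, 23, 20)
(array([0.48436076, 0.08416043]), np.float64(0.09729181355895229), np.float64(0.04817058996771295))
side [342. 243.] ((579.1044921875, 6.355821132659912), 21.119237899780273) ((578.7401733398438, 5.294785976409912), (38.031089782714844, 59.08293533325195), 174.3401641845703) (333, 240, 20, 7)
(array([0.58496492, 0.04652975]), np.float64(0.041222397961774876), np.float64(0.04051897721353248))
```

Call:
{"fn": "play_rows", "kwargs": {
  "moves": [
    [[0, 0, 0], [-0.003, 0.01, 0.023], 15],
    [[0, 0, 0], [-0.0059, 0.03, 0.0468], 15],
    [[0, 0, 0], [-0.0059, 0.06, 0.0468], 15],
    [[0, 0, 0], [-0.0059, 0.085, 0.0468], 15],
    [[0, 0, 0], [-0.0059, 0.09, 0.0468], 15]
  ]
}}

```text
time: 10.9
ee_pos: [0.5844, 0.0476, 0.0416]
tcp_rot: [-90.1, 0.3, -7.4]
wrist_force: [0.1, -0.5, -0.7]
opening: 0.0375
```

```bash
python3 look.py g7 scene,side
```

```text
t 11.0 pos [0.5856 0.0476 0.0444] rpy [-9.002e+01  9.000e-02 -7.430e+00] open 0.0371 F [ 1.  -0.2 -0.5]
rotvec [ 0.02 -0.03 -0.09] shift [0. 0. 0.]
```

View pics/g7.png

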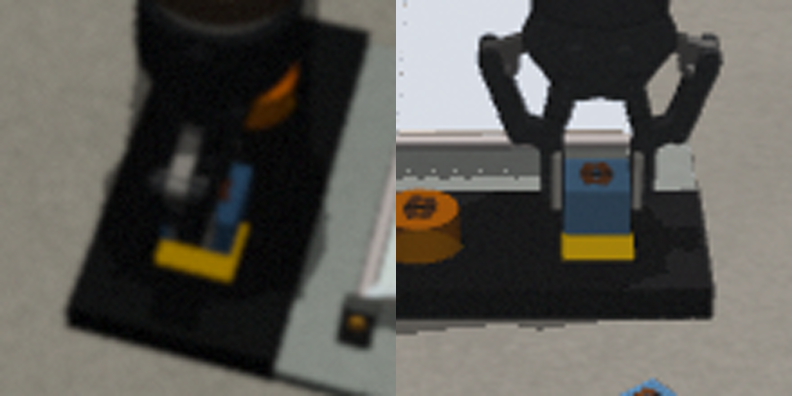

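```bash
python3 - <<'E'
from h import *
d,o=pickle.load(open("g7.pkl","rb"));c=d["side"]
y=None
for k in blobs(c,"blue",250):
    u,v=cen(k)
    if 320<u<360 and v<260:
        b=cv2.boundingRect(k);print(b)
        w=topface(c,k,z=.064);print(cv2.minAreaRect(w*1000))
        # bottom edge extents at z=.034
        P=k[:,0];m=P[P[:,1]>b[1]+b[3]-5];R=onz(c,(m[:,0].max(),m[:,1].max()),.034);L=onz(c,(m[:,0].min(),m[:,1].max()),.034);print(L,R,(L+R)/2)
for k in blobs(c,"yellow",40):
    b=cv2.boundingRect(k);print(b)
    if 320<b[0]<350:
        R=onz(c,(b[0]+b[2]-1,b[1]+b[3]-1),.02);L=onz(c,(b[0],b[1]+b[3]-1),.02);print(L,R,(L+R)/2)
E
```

```text
(333, 219, 19, 21)
((584.13671875, 45.1688232421875), (33.1436767578125, 34.84029006958008), 82.15293884277344)
[0.56310847 0.03406825 0.034     ] [0.59968667 0.02907295 0.034     ] [0.58139757 0.0315706  0.034     ]
```

Call:
{"fn": "play_rows", "kwargs": {
  "moves": [
    [[0, 0, 0], [0.001, 0.003, 0], 15],
    [[0, 0, 0], [0.001, 0.008, 0], 15],
    [[0, 0, 0], [0.001, 0.012, 0], 15],
    [[0, 0, 0], [0.001, 0.015, 0], 15],
    [[0, 0, 0], [0.001, 0.017, 0], 15]
  ]
}}

```text
time: 11.5
ee_pos: [0.587, 0.0477, 0.0276]
tcp_rot: [-90.0, 0.0, -7.4]
wrist_force: [-0.1, -0.2, -0.4]
opening: 0.0373
```

Call:
{"fn": "play_rows", "kwargs": {
  "moves": [
    [[0, 0, 0], [0, 0.002, 0], 15],
    [[0, 0, 0], [0, 0.004, 0], 15],
    [[0, 0, 0], [0, 0.006, 0], 15],
    [[0, 0, 0], [0, 0.0075, 0], 15],
    [[0, 0, 0], [0, 0.0075, 0], 15]
  ]
}}

```text
time: 12.0
ee_pos: [0.5871, 0.0478, 0.0203]
tcp_rot: [-90.0, -0.0, -7.4]
wrist_force: [0.0, -0.0, -0.9]
opening: 0.0374
```

```bash
python3 look.py g8 scene,side
```

```text
t 12.1 pos [0.5871 0.0478 0.0203] rpy [-90.    0.   -7.4] open 0.0372 F [ 0.8  0.1 -1.2]
rotvec [ 0. -0. -0.] shift [0. 0. 0.]
```

View pics/g8.png

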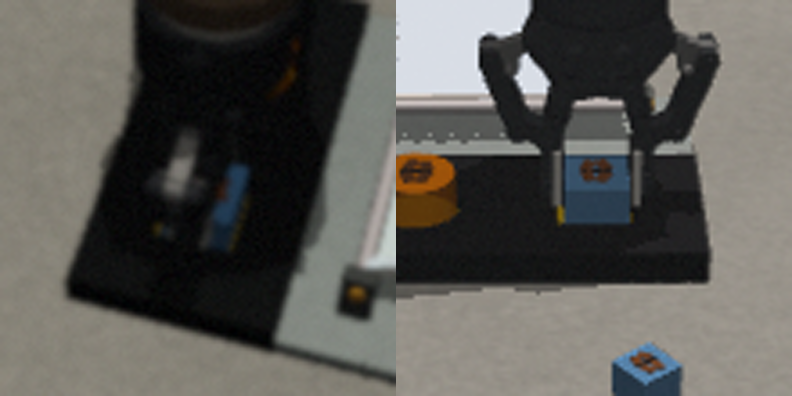

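It's in the hole, just above the floor. I'll go slightly lower and release.

Call:
{"fn": "play_rows", "kwargs": {
  "moves": [
    [[0, 0, 0], [0, 0.001, 0], 15],
    [[0, 0, 0], [0, 0.0015, 0], 15],
    [[0, 0, 0], [0, 0.002, 0], 15],
    [[0, 0, 0], [0, 0.002, 0], 40],
    [[0, 0, 0], [0, 0.002, 0], 80]
  ]
}}

```text
time: 12.6
ee_pos: [0.5874, 0.0478, 0.019]
tcp_rot: [-90.0, -0.1, -7.4]
wrist_force: [-0.3, 0.2, 0.1]
opening: 0.0506
```

Call:
{"fn": "play_rows", "kwargs": {
  "moves": [
    [[0, 0, 0], [0, 0, 0], 100],
    [[0, 0, 0], [0, 0, 0], 100],
    [[0, 0, 0], [0, -0.01, 0], 100],
    [[0, 0, 0], [0, -0.03, 0], 100],
    [[0, 0, 0], [0, -0.06, 0], 100]
  ]
}}

```text
time: 13.1
ee_pos: [0.5861, 0.0477, 0.078]
tcp_rot: [-90.0, 0.2, -7.4]
wrist_force: [-0.4, 0.3, 0.1]
opening: 0.0851
```

Call:
{"fn": "play_rows", "kwargs": {
  "moves": [
    [[0, 0, 0], [-0.01, -0.04, -0.01], 100],
    [[0, 0, 0], [-0.02, -0.08, -0.03], 100],
    [[0, 0, 0], [-0.03, -0.12, -0.05], 100],
    [[0, 0, 0], [-0.04, -0.15, -0.05], 100],
    [[0, 0, 0], [-0.05, -0.17, -0.05], 100]
  ]
}}

```text
time: 13.6
ee_pos: [0.5309, 0.0041, 0.2518]
tcp_rot: [-90.0, -0.2, -7.5]
wrist_force: [0.0, -0.3, 0.4]
opening: 0.0858
```

```bash
python3 look.py g9 scene,side,wrist "[.535,.054,.03]"
```

```text
t 13.75 pos [0.5314 0.0046 0.2502] rpy [-89.97  -0.2   -7.41] open 0.0854 F [ 0.7  0.3 -0.2]
rotvec [-0.03 -0.01  0.2 ] shift [0. 0. 0.]
```

View pics/g9.png

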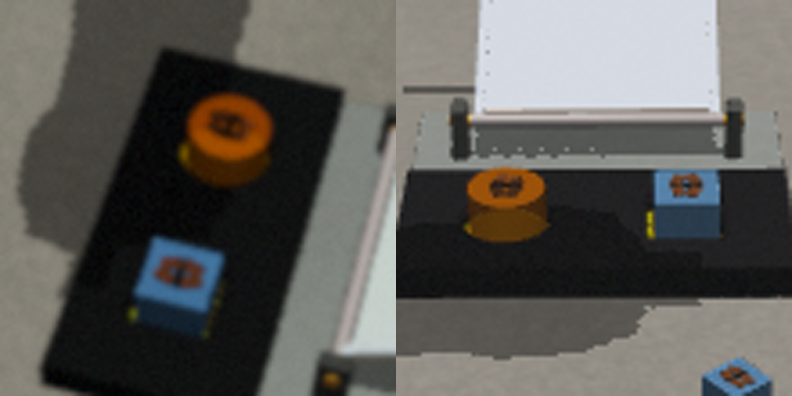

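View pics/g9w.png

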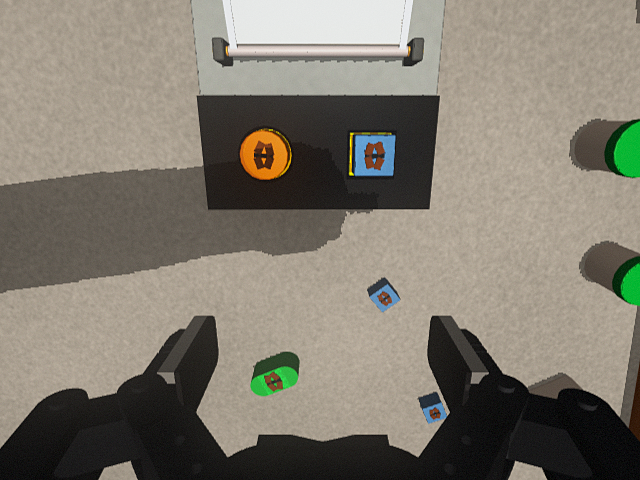

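Both specimens are seated: disc at (265,155), square at (373,155) in the wrist view, with thin yellow gaps as expected. Next is the handle.

```bash
python3 - <<'E'
from h import *
d=pickle.load(open("c0.pkl","rb"));s,e=d["scene"],d["side"]
P,g=tri(s,(458.5,210),e,(274.3,173.6));print("tri",P,g)
print("scene z.086",onz(s,(458.5,210),.086),"side",onz(e,(274.3,173.6),.086))
r=np.array([.4835,.0610]);q=np.array([.5866,.0475]);x=(q-r)/np.linalg.norm(q-r);y=np.array([-x[1],x[0]]);print(x,np.degrees(np.arctan2(x[1],x[0])))
m=(r+q)/2
for nm,p in(("tri",P[:2]),("sc",onz(s,(458.5,210),.086)[:2]),("sd",onz(e,(274.3,173.6),.086)[:2])):
    print(nm,"along",(p-m)@x,"across",(p-m)@y,"expected",.09+.12*np.sin(1.13))
from workcell import get_obs
plan(get_obs(),[.4,.2,.25],82.6)
print(get_obs()["q"])
E
```

```text
tri [0.45574504 0.26682471 0.08371544] 0.0005792122507899562
scene z.086 [0.45751272 0.26640916 0.086     ] side [0.45582219 0.26114378 0.086     ]
[ 0.99153594 -0.12983254] -7.459915695586656
tri along -0.1062328301781604 across 0.2004791029932054 expected 0.1985294627254591
sc along -0.10442616015066643 across 0.20029656728262984 expected 0.1985294627254591
sd along -0.10541876624753459 across 0.1948562683251224 expected 0.1985294627254591
t 13.75 pos [0.5314 0.0046 0.2502] rpy [-89.97  -0.2   -7.41] open 0.0854 F [ 0.7  0.3 -0.2]
rotvec [  0.13 -90.01   0.18] shift [-0.1555 -0.0003  0.1768]
[4.97915252e-01 2.67052210e+00 9.75890002e+00 9.68904511e+01
 1.02537615e-03 9.79048977e+01]
```

Call:
{"fn": "play_rows", "kwargs": {
  "moves": [
    [[0, -8, 0], [-0.02, 0, 0.04], 100],
    [[0, -16, 0], [-0.04, 0, 0.09], 100],
    [[0, -24, 0], [-0.06, 0, 0.13], 100],
    [[0, -32, 0], [-0.08, 0, 0.17], 100],
    [[0, -40, 0], [-0.09, 0, 0.2], 100]
  ]
}}

```text
time: 14.25
ee_pos: [0.4662, 0.2168, 0.2469]
tcp_rot: [-90.0, 0.1, 33.0]
wrist_force: [1.3, -0.0, -0.1]
opening: 0.0856
```

```bash
python3 - <<'E'
from h import *;from workcell import *
plan(get_obs(),[.456,.265,.2],82.5)
E
```

```text
t 14.25 pos [0.4662 0.2168 0.2469] rpy [-89.97   0.1   33.01] open 0.0856 F [ 1.3 -0.  -0.1]
rotvec [ -0.07 -49.49  -0.08] shift [0.0177 0.0469 0.046 ]
```

Call:
{"fn": "play_rows", "kwargs": {
  "moves": [
    [[0, -8, 0], [0.004, 0.005, 0.01], 100],
    [[0, -16, 0], [0.008, 0.01, 0.02], 100],
    [[0, -24, 0], [0.012, 0.02, 0.03], 100],
    [[0, -32, 0], [0.016, 0.03, 0.04], 100],
    [[0, -40, 0], [0.018, 0.045, 0.046], 100]
  ]
}}

```text
time: 14.75
ee_pos: [0.4578, 0.2639, 0.2016]
tcp_rot: [-89.9, 0.0, 73.0]
wrist_force: [0.1, 0.8, -0.6]
opening: 0.0855
```

Call:
{"fn": "play_rows", "kwargs": {
  "moves": [
    [[0, -8, 0], [0, 0, 0], 100],
    [[0, -9.5, 0], [0, 0, 0], 100],
    [[0, -9.5, 0], [0, 0, 0], 100],
    [[0, -9.5, 0], [0, 0, 0], 100],
    [[0, -9.5, 0], [0, 0, 0], 100]
  ]
}}

```text
time: 15.25
ee_pos: [0.4581, 0.263, 0.2033]
tcp_rot: [-90.0, -0.0, 82.0]
wrist_force: [0.2, -0.7, 0.5]
opening: 0.0853
```

```bash
python3 look.py g10 scene,side,wrist "[.456,.265,.086]"; python3 - <<'E'
from h import *
d,o=pickle.load(open("g10.pkl","rb"))
plan(o,[.456,.265,.069],82.5)
c=d["wrist"]
for k in blobs(c,"amber",300):
    r=cv2.minAreaRect(k);b=cv2.boxPoints(r);print(r,[np.round(onz(c,p,.086),4) for p in b],np.round(onz(c,r[0],.086),4))
E
```

```text
t 15.4 pos [0.4581 0.263  0.2034] rpy [-9.001e+01 -1.000e-02  8.203e+01] open 0.0855 F [0.6 0.  0.3]
rotvec [0.000e+00 8.943e+01 2.000e-02] shift [0. 0. 0.]
t 15.4 pos [0.4581 0.263  0.2034] rpy [-9.001e+01 -1.000e-02  8.203e+01] open 0.0855 F [0.6 0.  0.3]
rotvec [ 0.01 -0.47  0.01] shift [0.0017 0.1344 0.0024]
((113.95384979248047, 274.66925048828125), (51.22634506225586, 61.52122116088867), 60.2551155090332) [array([0.4563, 0.0736, 0.086 ]), array([0.4386, 0.1209, 0.086 ]), array([0.4757, 0.1293, 0.086 ]), array([0.4953, 0.0802, 0.086 ])] [0.4659 0.1013 0.086 ]
((325.5, 236.5), (69.0, 15.0), 90.0) [array([0.432 , 0.2628, 0.086 ]), array([0.4334, 0.2734, 0.086 ]), array([0.486 , 0.2665, 0.086 ]), array([0.4845, 0.2553, 0.086 ])] [0.4582 0.2646 0.086 ]
```

View pics/g10.png

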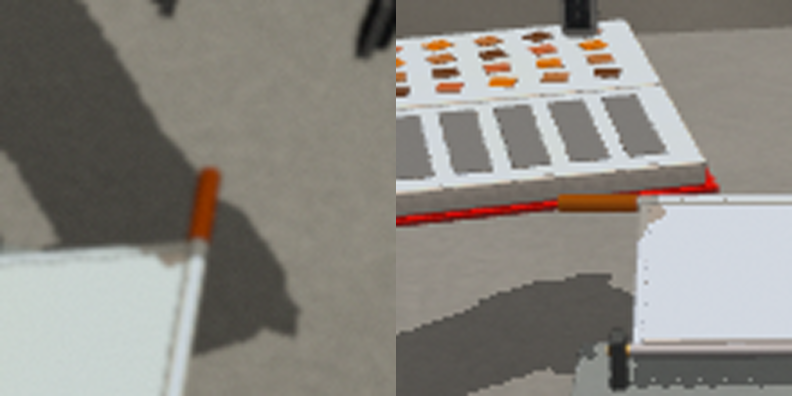

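View pics/g10w.png

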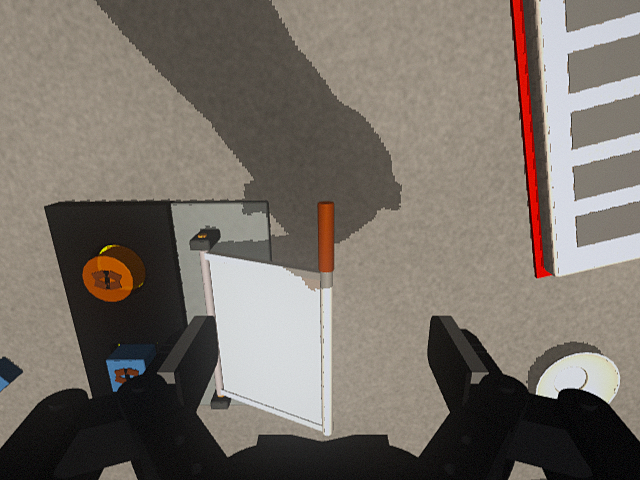

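The handle is seen at wrist (325,236), giving (0.458, 0.2646), in agreement with the stand geometry (0.456, 0.265). Descending around it.

Call:
{"fn": "play_rows", "kwargs": {
  "moves": [
    [[0, -0.5, 0], [0.001, 0.035, 0.001], 100],
    [[0, -0.5, 0], [0.001, 0.07, 0.001], 100],
    [[0, -0.5, 0], [0.001, 0.1, 0.001], 100],
    [[0, -0.5, 0], [0.001, 0.125, 0.001], 100],
    [[0, -0.5, 0], [0.001, 0.137, 0.001], 100]
  ]
}}

```text
time: 15.9
ee_pos: [0.4562, 0.2635, 0.064]
tcp_rot: [-89.9, 0.1, 82.6]
wrist_force: [-0.1, 0.4, -0.1]
opening: 0.0852
```

```bash
python3 look.py g11 scene,side,wrist "[.456,.265,.086]"
```

```text
t 16.05 pos [0.4571 0.2641 0.0665] rpy [-8.998e+01  1.000e-02  8.258e+01] open 0.0853 F [ 0.1  0.9 -0.2]
rotvec [-1.000e-02  8.998e+01 -2.000e-02] shift [0. 0. 0.]
```

View pics/g11.png

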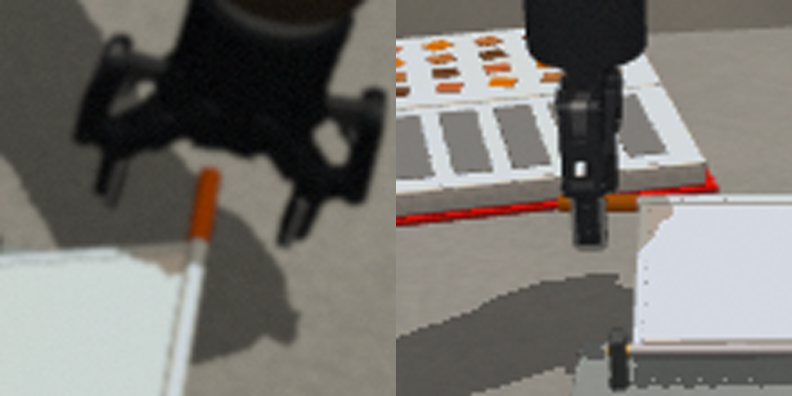

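View pics/g11w.png

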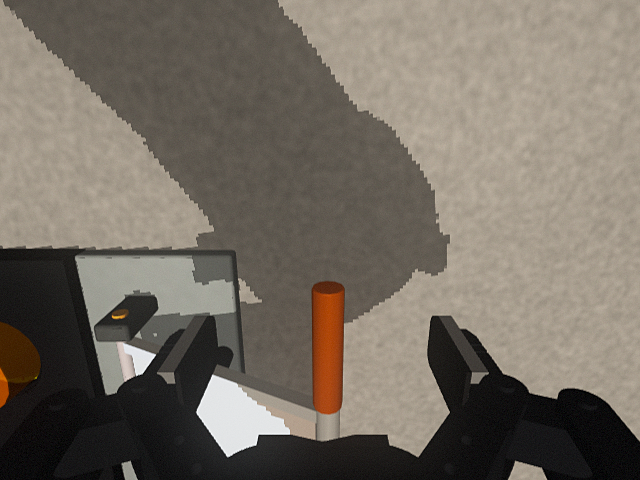

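The handle sits at column 328 against a finger midline of 323, so I'll shift about 1.5 mm and close gently.

Call:
{"fn": "play_rows", "kwargs": {
  "grip_force": 25,
  "moves": [
    [[0, 0, 0], [0.0015, 0, 0], 100],
    [[0, 0, 0], [0.0015, 0, 0], 60],
    [[0, 0, 0], [0.0015, 0, 0], 40],
    [[0, 0, 0], [0.0015, 0, 0], 20],
    [[0, 0, 0], [0.0015, 0, 0], 0]
  ]
}}

```text
time: 16.55
ee_pos: [0.4574, 0.2657, 0.0666]
tcp_rot: [-90.0, -0.0, 82.6]
wrist_force: [0.1, 0.9, 0.3]
opening: 0.0284
```

Call:
{"fn": "play_rows", "kwargs": {
  "grip_force": 40,
  "moves": [
    [[0, 0, 0], [0, 0, 0], 0],
    [[0, 0, 0], [0, 0, 0], 0],
    [[0, 0, 0], [0, 0, 0], 0],
    [[0, 0, 0], [0, 0, 0], 0],
    [[0, 0, 0], [0, 0, 0], 0]
  ]
}}

```text
time: 17.05
ee_pos: [0.4573, 0.2655, 0.0664]
tcp_rot: [-90.0, 0.0, 82.6]
wrist_force: [-1.4, -1.9, 2.8]
opening: 0.0105
```

```bash
python3 look.py g12 scene,side,wrist "[.456,.265,.086]"; python3 -c "
from workcell import *;print(get_obs())"
```

```text
t 17.2 pos [0.4573 0.2655 0.0664] rpy [-9.001e+01  1.000e-02  8.259e+01] open 0.0109 F [-0.8 -3.2  3.9]
rotvec [ 1.000e-02  8.999e+01 -0.000e+00] shift [0. 0. 0.]
{'time': 17.2, 'q': array([ 3.01476635e+01,  2.13025478e+00, -1.11587178e+01,  7.67117866e+01,
       -1.11393916e-02,  3.75577786e+01]), 'qd': array([-0.0483206 , -0.03235199, -0.0353423 , -0.04591864, -0.01962003,
       -0.10401033]), 'joint_efforts': array([ 8.98104217e-01, -4.70373881e+01,  4.56432295e+01, -9.02900621e-01,
        4.63283546e-01, -1.41436649e-03]), 'ee_pos': array([0.45731314, 0.26553959, 0.0663904 ]), 'tcp_rot': array([-9.00061883e+01,  9.29337927e-03,  8.25898845e+01]), 'wrist_force': array([-0.80627952, -3.19320393,  3.92621626]), 'torque': array([-0.46047662,  0.1704838 ,  0.01117115]), 'opening': 0.010903786491315121}
```

View pics/g12.png

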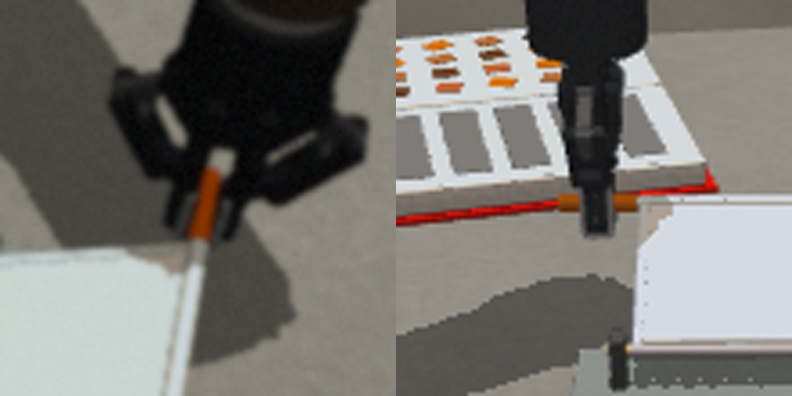

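View pics/g12w.png

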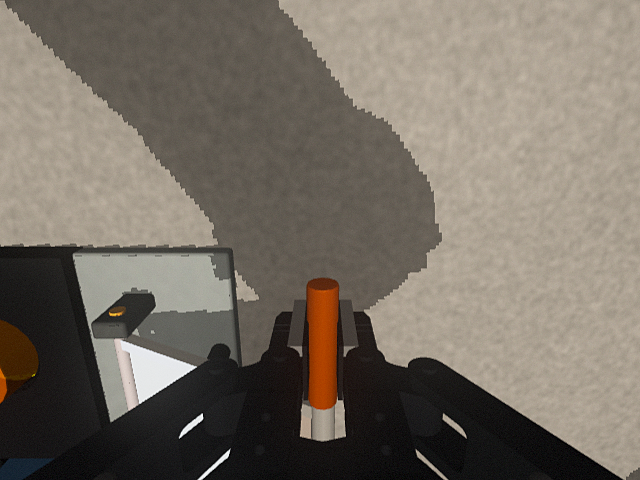

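The handle is gripped centrally (opening 11 mm). Computing the 50-row arc.

```bash
python3 - <<'E'
import numpy as np
ph=1.13*(1-np.arange(51)/50)
X=120*np.sin(ph);Z=-120*np.cos(ph)
for c in range(10):
    i=5*c;print(c,round(ph[i],3),[(round(X[j]-X[i],1),round(Z[j]-Z[i],1)) for j in range(i+1,i+6)])
E
```

```text
0 1.13 [(np.float64(-1.2), np.float64(-2.4)), (np.float64(-2.4), np.float64(-4.9)), (np.float64(-3.7), np.float64(-7.2)), (np.float64(-5.1), np.float64(-9.6)), (np.float64(-6.5), np.float64(-11.9))]
1 1.017 [(np.float64(-1.5), np.float64(-2.3)), (np.float64(-3.0), np.float64(-4.5)), (np.float64(-4.5), np.float64(-6.8)), (np.float64(-6.1), np.float64(-9.0)), (np.float64(-7.8), np.float64(-11.1))]
2 0.904 [(np.float64(-1.7), np.float64(-2.1)), (np.float64(-3.4), np.float64(-4.2)), (np.float64(-5.2), np.float64(-6.2)), (np.float64(-7.1), np.float64(-8.2)), (np.float64(-9.0), np.float64(-10.2))]
3 0.791 [(np.float64(-1.9), np.float64(-1.9)), (np.float64(-3.9), np.float64(-3.8)), (np.float64(-5.9), np.float64(-5.6)), (np.float64(-8.0), np.float64(-7.4)), (np.float64(-10.1), np.float64(-9.1))]
4 0.678 [(np.float64(-2.1), np.float64(-1.7)), (np.float64(-4.3), np.float64(-3.3)), (np.float64(-6.5), np.float64(-4.9)), (np.float64(-8.7), np.float64(-6.4)), (np.float64(-11.0), np.float64(-7.9))]
5 0.565 [(np.float64(-2.3), np.float64(-1.4)), (np.float64(-4.6), np.float64(-2.8)), (np.float64(-7.0
[... 202 characters left out ...]
 np.float64(-3.3)), (np.float64(-10.0), np.float64(-4.3)), (np.float64(-12.5), np.float64(-5.2))]
7 0.339 [(np.float64(-2.6), np.float64(-0.9)), (np.float64(-5.2), np.float64(-1.7)), (np.float64(-7.8), np.float64(-2.4)), (np.float64(-10.4), np.float64(-3.1)), (np.float64(-13.0), np.float64(-3.8))]
8 0.226 [(np.float64(-2.6), np.float64(-0.6)), (np.float64(-5.3), np.float64(-1.1)), (np.float64(-8.0), np.float64(-1.6)), (np.float64(-10.7), np.float64(-1.9)), (np.float64(-13.4), np.float64(-2.3))]
9 0.113 [(np.float64(-2.7), np.float64(-0.3)), (np.float64(-5.4), np.float64(-0.5)), (np.float64(-8.1), np.float64(-0.6)), (np.float64(-10.8), np.float64(-0.7)), (np.float64(-13.5), np.float64(-0.8))]
```

Call:
{"fn": "play_rows", "kwargs": {
  "moves": [
    [[0, 0, 0], [-0.0012, -0.0024, 0], 0],
    [[0, 0, 0], [-0.0024, -0.0049, 0], 0],
    [[0, 0, 0], [-0.0037, -0.0072, 0], 0],
    [[0, 0, 0], [-0.0051, -0.0096, 0], 0],
    [[0, 0, 0], [-0.0065, -0.0119, 0], 0]
  ]
}}

```text
time: 17.7
ee_pos: [0.4565, 0.2593, 0.0784]
tcp_rot: [-90.0, -0.0, 82.6]
wrist_force: [1.5, 2.6, -1.6]
opening: 0.0104
```

Call:
{"fn": "play_rows", "kwargs": {
  "moves": [
    [[0, 0, 0], [-0.0015, -0.0023, 0], 0],
    [[0, 0, 0], [-0.003, -0.0045, 0], 0],
    [[0, 0, 0], [-0.0045, -0.0068, 0], 0],
    [[0, 0, 0], [-0.0061, -0.009, 0], 0],
    [[0, 0, 0], [-0.0078, -0.0111, 0], 0]
  ]
}}

```text
time: 18.2
ee_pos: [0.4555, 0.2518, 0.0898]
tcp_rot: [-90.0, -0.1, 82.6]
wrist_force: [0.6, 5.9, 0.3]
opening: 0.0106
```

```bash
python3 look.py g13 scene,side "[.456,.24,.1]"
```

```text
t 18.3 pos [0.4555 0.2517 0.0901] rpy [-9.002e+01 -7.000e-02  8.261e+01] open 0.0106 F [-1.2  5.8  2.2]
rotvec [-3.000e-02  9.001e+01  7.000e-02] shift [0. 0. 0.]
```

View pics/g13.png

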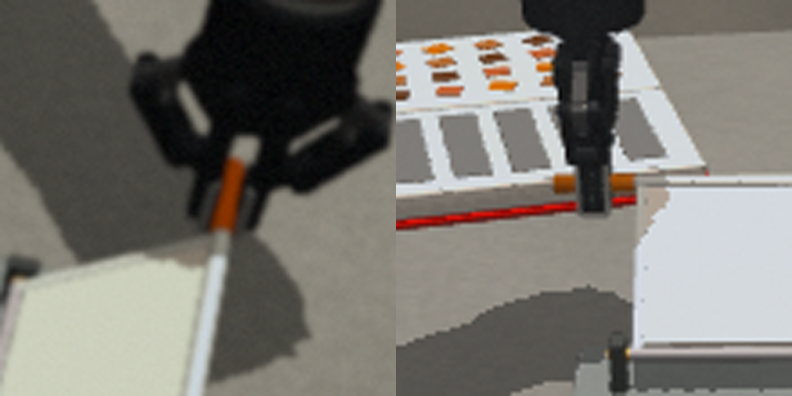

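It's following the arc with forces under 6 N. Continuing.

Call:
{"fn": "play_rows", "kwargs": {
  "moves": [
    [[0, 0, 0], [-0.0017, -0.0021, 0], 0],
    [[0, 0, 0], [-0.0034, -0.0042, 0], 0],
    [[0, 0, 0], [-0.0052, -0.0062, 0], 0],
    [[0, 0, 0], [-0.0071, -0.0082, 0], 0],
    [[0, 0, 0], [-0.009, -0.0102, 0], 0]
  ]
}}

```text
time: 18.8
ee_pos: [0.4545, 0.2433, 0.1004]
tcp_rot: [-90.0, -0.1, 82.6]
wrist_force: [-2.1, 7.2, 4.1]
opening: 0.0106
```

Call:
{"fn": "play_rows", "kwargs": {
  "moves": [
    [[0, 0, 0], [-0.0019, -0.0019, 0], 0],
    [[0, 0, 0], [-0.0039, -0.0038, 0], 0],
    [[0, 0, 0], [-0.0059, -0.0056, 0], 0],
    [[0, 0, 0], [-0.008, -0.0074, 0], 0],
    [[0, 0, 0], [-0.0101, -0.0091, 0], 0]
  ]
}}

```text
time: 19.3
ee_pos: [0.4532, 0.2336, 0.1099]
tcp_rot: [-90.0, -0.2, 82.6]
wrist_force: [-1.7, 8.6, 5.6]
opening: 0.0107
```

Call:
{"fn": "play_rows", "kwargs": {
  "moves": [
    [[0, 0, 0], [-0.0021, -0.0017, 0], 0],
    [[0, 0, 0], [-0.0043, -0.0033, 0], 0],
    [[0, 0, 0], [-0.0065, -0.0049, 0], 0],
    [[0, 0, 0], [-0.0087, -0.0064, 0], 0],
    [[0, 0, 0], [-0.011, -0.0079, 0], 0]
  ]
}}

```text
time: 19.8
ee_pos: [0.4518, 0.2231, 0.1184]
tcp_rot: [-90.1, -0.2, 82.7]
wrist_force: [-3.6, 9.8, 10.4]
opening: 0.0104
```

```bash
python3 look.py g14 scene,side "[.456,.22,.12]"
```

```text
t 19.9 pos [0.4518 0.2228 0.1186] rpy [-90.08  -0.23  82.64] open 0.0106 F [-3.5  9.2 10.6]
rotvec [-0.12 90.04  0.24] shift [0. 0. 0.]
```

View pics/g14.png

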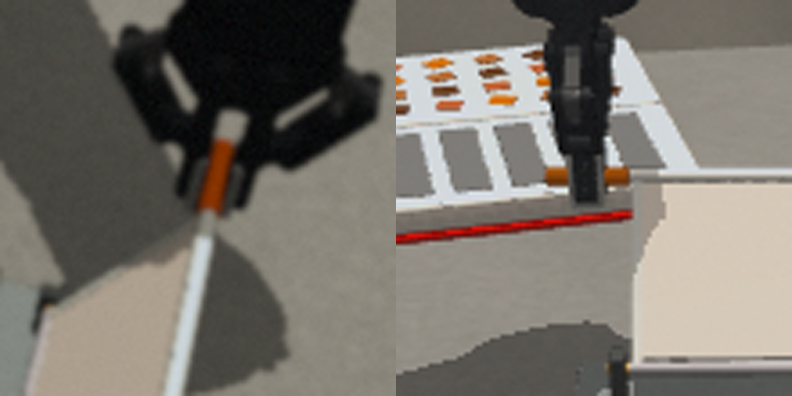

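A radial force of about 14 N outward is building, so my arc is slightly too tight. I'll fit the true hinge from the measured TCP points before going on.

```bash
python3 - <<'E'
import numpy as np
from scipy.optimize import least_squares
Y=np.array([.2655,.2593,.2517,.2433,.2336,.2228]);Xw=np.array([.4573,.4565,.4555,.4545,.4532,.4518]);Z=np.array([.0664,.0784,.0901,.1004,.1099,.1186])
s=Y*.9916+Xw*.1298
for r in (.12,):
    f=lambda p:np.hypot(s-p[0],Z-p[1])-r
    q=least_squares(f,[s[0]-.108,.016]);print(q.x,f(q.x)*1e3,s[0]-q.x[0],Z[0]-q.x[1])
    ph=np.arctan2(s-q.x[0],Z-q.x[1]);print(ph)
g=lambda p:np.hypot(s-p[0],Z-p[1])-p[2]
q=least_squares(g,[s[0]-.108,.016,.12]);print(q.x,g(q.x)*1e3)
print("hinge s from nests", np.array([.53505,.05425])@[.1298,.9916]+.09, s)
E
```

```text
[0.21212513 0.01910606] [ 0.19756887 -0.06698588 -0.13047389 -0.10519496 -0.08177802  0.20041656] 0.11050221373341548 0.04729393537604303
[1.16639514 1.05366098 0.93693541 0.82569832 0.71188457 0.59573964]
[0.20508411 0.01330222 0.12896697] [ 0.01281759 -0.03476769  0.01421453  0.03939782 -0.0456481   0.01398587]
hinge s from nests 0.21324379 [0.32262734 0.31637558 0.30870962 0.30025038 0.29046312 0.27957212]
```

Call:
{"fn": "play_rows", "kwargs": {
  "moves": [
    [[0, 0, 0], [0.0005, -0.0008, 0], 0],
    [[0, 0, 0], [0.001, -0.0016, 0], 0],
    [[0, 0, 0], [0.0014, -0.0024, 0], 0],
    [[0, 0, 0], [0.0014, -0.0024, 0], 0],
    [[0, 0, 0], [0.0014, -0.0024, 0], 0]
  ]
}}

```text
time: 20.4
ee_pos: [0.4518, 0.2228, 0.1188]
tcp_rot: [-90.0, 0.0, 82.6]
wrist_force: [0.8, 2.5, -0.9]
opening: 0.0105
```

The force is gone with the pose unchanged, so the arc is now centred (φ ≈ 0.59). Recomputing the rest.

```bash
python3 - <<'E'
import numpy as np
ph=.591*(1-np.arange(26)/25)
X=120*np.sin(ph);Z=-120*np.cos(ph)
for c in range(5):
    i=5*c;print(c,round(ph[i],3),[(float(round(X[j]-X[i],1)),float(round(Z[j]-Z[i],1))) for j in range(i+1,i+6)])
E
```

```text
0 0.591 [(-2.4, -1.6), (-4.8, -3.0), (-7.2, -4.5), (-9.7, -5.9), (-12.2, -7.2)]
1 0.473 [(-2.5, -1.3), (-5.1, -2.5), (-7.7, -3.6), (-10.3, -4.7), (-13.0, -5.7)]
2 0.355 [(-2.7, -1.0), (-5.4, -1.8), (-8.1, -2.7), (-10.8, -3.4), (-13.6, -4.1)]
3 0.236 [(-2.8, -0.6), (-5.5, -1.2), (-8.3, -1.7), (-11.1, -2.1), (-14.0, -2.5)]
4 0.118 [(-2.8, -0.3), (-5.6, -0.5), (-8.5, -0.7), (-11.3, -0.8), (-14.2, -0.8)]
```

Call:
{"fn": "play_rows", "kwargs": {
  "moves": [
    [[0, 0, 0], [-0.0024, -0.0016, 0], 0],
    [[0, 0, 0], [-0.0048, -0.003, 0], 0],
    [[0, 0, 0], [-0.0072, -0.0045, 0], 0],
    [[0, 0, 0], [-0.0097, -0.0059, 0], 0],
    [[0, 0, 0], [-0.0122, -0.0072, 0], 0]
  ]
}}

```text
time: 20.9
ee_pos: [0.4501, 0.2107, 0.1263]
tcp_rot: [-90.0, -0.0, 82.6]
wrist_force: [0.1, 4.1, 0.5]
opening: 0.0104
```

Call:
{"fn": "play_rows", "kwargs": {
  "moves": [
    [[0, 0, 0], [-0.0025, -0.0013, 0], 0],
    [[0, 0, 0], [-0.0051, -0.0025, 0], 0],
    [[0, 0, 0], [-0.0077, -0.0036, 0], 0],
    [[0, 0, 0], [-0.0103, -0.0047, 0], 0],
    [[0, 0, 0], [-0.013, -0.0057, 0], 0]
  ]
}}

```text
time: 21.4
ee_pos: [0.4486, 0.1982, 0.1324]
tcp_rot: [-90.0, -0.1, 82.6]
wrist_force: [-2.0, 4.6, 5.0]
opening: 0.0102
```

```bash
python3 look.py g15 scene,side "[.45,.2,.13]"
```

```text
t 21.5 pos [0.4485 0.1979 0.1325] rpy [-9.002e+01 -4.000e-02  8.259e+01] open 0.0104 F [-2.3  5.5  6.4]
rotvec [-1.000e-02  8.999e+01  5.000e-02] shift [0. 0. 0.]
```

View pics/g15.png

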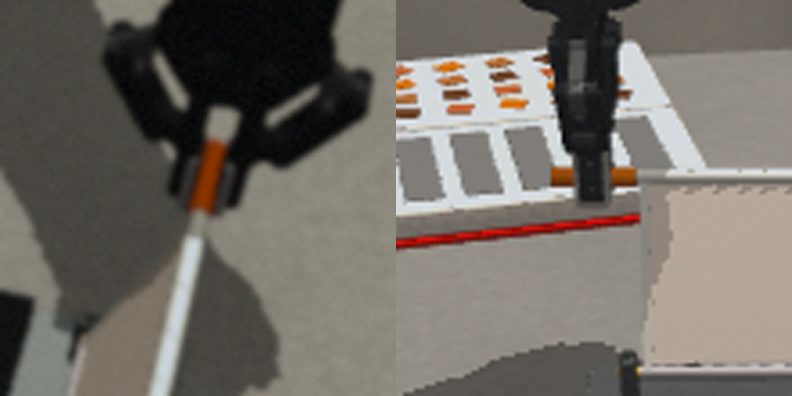

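Call:
{"fn": "play_rows", "kwargs": {
  "moves": [
    [[0, 0, 0], [-0.0024, -0.0016, 0], 0],
    [[0, 0, 0], [-0.005, -0.003, 0], 0],
    [[0, 0, 0], [-0.0077, -0.0039, 0], 0],
    [[0, 0, 0], [-0.0104, -0.0046, 0], 0],
    [[0, 0, 0], [-0.0132, -0.0053, 0], 0]
  ]
}}

```text
time: 22.0
ee_pos: [0.4468, 0.1846, 0.1371]
tcp_rot: [-90.0, 0.0, 82.6]
wrist_force: [0.4, 2.7, 0.5]
opening: 0.0105
```

Call:
{"fn": "play_rows", "kwargs": {
  "moves": [
    [[0, 0, 0], [-0.0028, -0.0006, 0], 0],
    [[0, 0, 0], [-0.0055, -0.0012, 0], 0],
    [[0, 0, 0], [-0.0083, -0.0017, 0], 0],
    [[0, 0, 0], [-0.0111, -0.0021, 0], 0],
    [[0, 0, 0], [-0.014, -0.0025, 0], 0]
  ]
}}

```text
time: 22.5
ee_pos: [0.445, 0.1707, 0.1396]
tcp_rot: [-90.0, 0.0, 82.6]
wrist_force: [-1.1, 2.5, 4.9]
opening: 0.0105
```

```bash
python3 look.py g16 scene,side,wrist "[.47,.18,.1]";python3 - <<'E'
from workcell import *
o=get_obs();p=o["ee_pos"];print("s",p[1]*.9916+p[0]*.1298,p[2],o["wrist_force"])
E
```

```text
t 22.65 pos [0.445  0.1707 0.1396] rpy [-9.000e+01  3.000e-02  8.257e+01] open 0.0106 F [-1.1  1.7  4.1]
rotvec [ 2.000e-02  8.997e+01 -2.000e-02] shift [0. 0. 0.]
s 0.22700591867513495 0.13960771309931025 [-1.13952673  1.7403492   4.1190345 ]
```

View pics/g16.png

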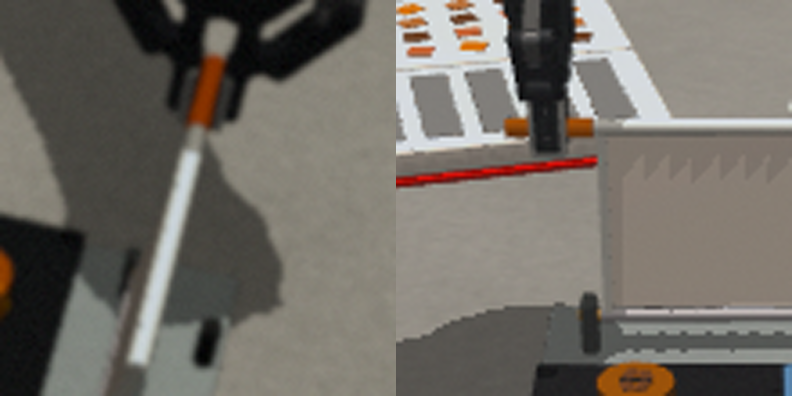

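View pics/g16w.png

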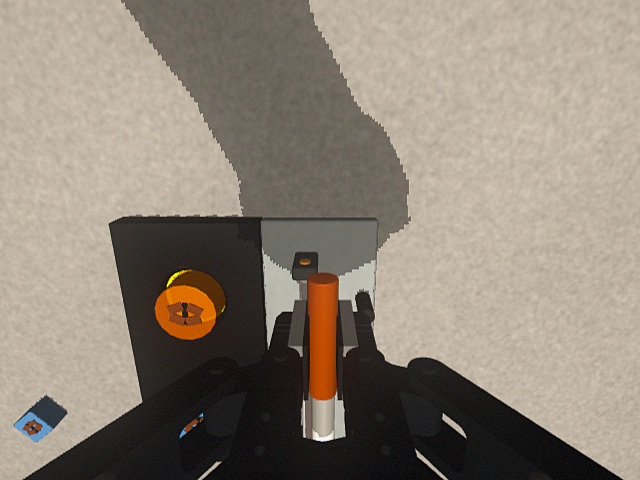

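Nearly upright (φ ≈ 0.12) with small forces. Before the final stretch I'll pin down the hinge's stand-y position with the hinge pins and panel edge in the cameras.

```bash
python3 - <<'E'
from h import *
d0=pickle.load(open("c0.pkl","rb"));d1,o=pickle.load(open("g16.pkl","rb"))
a=[]
for c,b in((d0["scene"],(365,280,50,40)),(d0["side"],(270,195,110,45)),(d1["scene"],(330,180,110,130))):
    x,y,w,h=b;a.append(cv2.resize(c["img"][y:y+h,x:x+w],(390,int(390*h/w)),interpolation=cv2.INTER_CUBIC))
H=max(i.shape[0] for i in a)
cv2.imwrite("pics/pins0.png",np.hstack([cv2.copyMakeBorder(i,0,H-i.shape[0],0,0,0) for i in a[:2]])[:,:,::-1])
cv2.imwrite("pics/pins1.png",a[2][:,:,::-1])
for n,c in(("sc0",d0["scene"]),("sc1",d1["scene"]),("sd0",d0["side"]),("sd1",d1["side"])):
    hsv=cv2.cvtColor(c["img"],cv2.COLOR_RGB2HSV);m=cv2.inRange(hsv,np.array((8,110,70)),np.array((25,255,255)))
    N,_,st,ce=cv2.connectedComponentsWithStats(m)
    for i in range(1,N):
        if 2<=st[i,4]<150 and 250<ce[i][0]<480 and 160<ce[i][1]<330:
            p=onz(c,ce[i],.035);print(n,np.round(ce[i],1),st[i,4],np.round(p,4),"s",round(p[1]*.9916+p[0]*.1298,4))
E
```

```text
sc0 [458.6 210. ] 136 [0.4097 0.2791 0.035 ] s 0.3299
sc0 [250.5 259.2] 4 [ 0.6027 -0.1094  0.035 ] s -0.0303
sc0 [377.5 293.8] 10 [0.6384 0.1328 0.035 ] s 0.2146
sc1 [415.  174.1] 128 [0.3209 0.1867 0.035 ] s 0.2268
sc1 [250.5 259.5] 4 [ 0.6032 -0.1093  0.035 ] s -0.03
sc1 [332.  263.8] 13 [0.587  0.0431 0.035 ] s 0.1189
sc1 [339.  264.9] 14 [0.5873 0.0563 0.035 ] s 0.1321
sc1 [377.6 293.9] 11 [0.6386 0.1331 0.035 ] s 0.2149
sd0 [274.5 173. ] 110 [0.4588 0.3796 0.035 ] s 0.436
sd0 [283. 214.] 3 [0.4676 0.1536 0.035 ] s 0.213
sd0 [354. 214.] 3 [0.6243 0.132  0.035 ] s 0.2119
sd0 [303.5 241.5] 2 [0.502  0.0309 0.035 ] s 0.0958
sd0 [357.1 285.1] 17 [ 0.5831 -0.1299  0.035 ] s -0.0531
sd0 [377.5 307. ] 57 [ 0.606  -0.1954  0.035 ] s -0.1151
sd0 [282.9 318.4] 63 [ 0.4463 -0.2038  0.035 ] s -0.1442
sd1 [277.4 161.9] 41 [0.47   0.4521 0.035 ] s 0.5093
sd1 [260.1 161.9] 34 [0.4232 0.4587 0.035 ] s 0.5098
sd1 [456.  189.5] 2 [0.8905 0.2203 0.035 ] s 0.334
sd1 [458.3 193.7] 3 [0.8882 0.1977 0.035 ] s 0.3113
sd1 [464.5 200.5] 2 [0.89   0.1614 0.035 ] s 0.2756
sd1 [283. 214.] 3 [0.4676 0.1536 0.035 ] s 0.213
sd1 [354. 214.] 3 [0.6243 0.132  0.035 ] s 0.2119
sd1 [342.9 232. ] 27 [0.5875 0.0577 0.035 ] s 0.1335
sd1 [333.9 243. ] 8 [0.5624 0.0168 0.035 ] s 0.0897
sd1 [357.1 285.1] 17 [ 0.5831 -0.1299  0.035 ] s -0.0531
sd1 [282.9 318.4] 65 [ 0.4463 -0.204   0.035 ] s -0.1443
```

View pics/pins0.png

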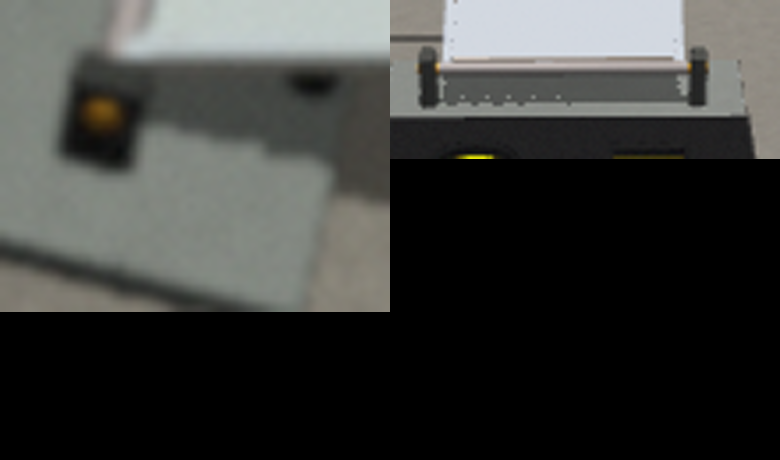

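View pics/pins1.png

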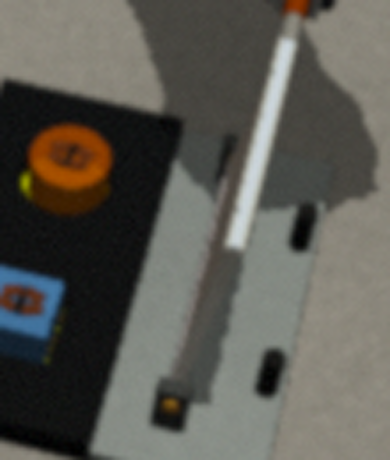

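```bash
python3 - <<'E'
from h import *
d1,o=pickle.load(open("g16.pkl","rb"))
for z in(.154,):
    p=onz(d1["scene"],(415,174.1),z);print(p,p[1]*.9916+p[0]*.1298)
P,g=tri(d1["scene"],(415,174.1),d1["side"],(269.0,161.9));print(P,g,P[1]*.9916+P[0]*.1298)
E
```

```text
[0.44609209 0.17189848 0.154     ] 0.22835728340667474
[0.44452679 0.17217119 0.15301414] 0.0007630100405760831 0.22842452553895176
```

Call:
{"fn": "play_rows", "kwargs": {
  "moves": [
    [[0, 0, 0], [-0.0028, -0.0006, 0], 0],
    [[0, 0, 0], [-0.0056, -0.001, 0], 0],
    [[0, 0, 0], [-0.0085, -0.0013, 0], 0],
    [[0, 0, 0], [-0.0113, -0.0015, 0], 0],
    [[0, 0, 0], [-0.0139, -0.0016, 0], 0]
  ]
}}

```text
time: 23.15
ee_pos: [0.4432, 0.1569, 0.1409]
tcp_rot: [-90.0, 0.0, 82.6]
wrist_force: [2.3, 2.4, -3.0]
opening: 0.01
```

Call:
{"fn": "play_rows", "kwargs": {
  "moves": [
    [[0, 0, 0], [0, 0, 0], 0],
    [[0, 0, 0], [0, 0, 0], 0],
    [[0, 0, 0], [0, 0, 0], 0],
    [[0, 0, 0], [0, 0, 0], 0],
    [[0, 0, 0], [0, 0, 0], 0]
  ]
}}

```text
time: 23.65
ee_pos: [0.4432, 0.1573, 0.141]
tcp_rot: [-90.0, 0.0, 82.6]
wrist_force: [2.1, 1.7, -4.4]
opening: 0.0103
```

```bash
python3 look.py g17 scene,side,wrist "[.5,.16,.09]";python3 - <<'E'
from h import *
d,o=pickle.load(open("g17.pkl","rb"));p=o["ee_pos"];print("s",p[1]*.9916+p[0]*.1298)
c=d["scene"];x,y,w,h=330,160,130,150
cv2.imwrite("pics/up.png",cv2.resize(c["img"][y:y+h,x:x+w],None,fx=4,fy=4,interpolation=cv2.INTER_CUBIC)[:,:,::-1])
E
```

```text
t 23.8 pos [0.4432 0.1573 0.141 ] rpy [-8.999e+01  1.000e-02  8.260e+01] open 0.0105 F [ 4.   2.1 -6. ]
rotvec [ 0.e+00  9.e+01 -1.e-02] shift [0. 0. 0.]
s 0.2134727142596809
```

View pics/up.png

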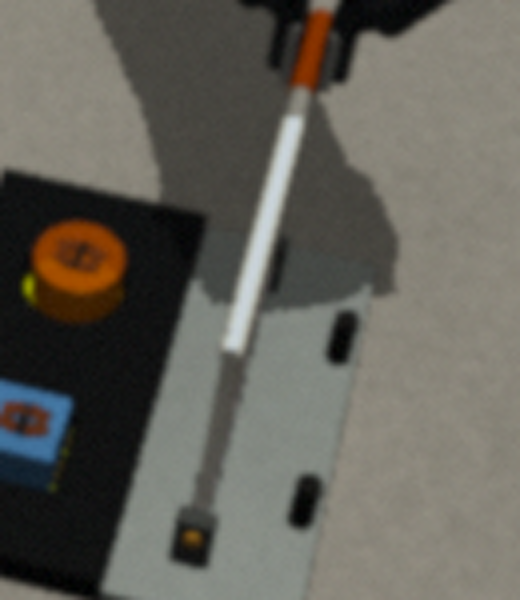

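View pics/g17.png

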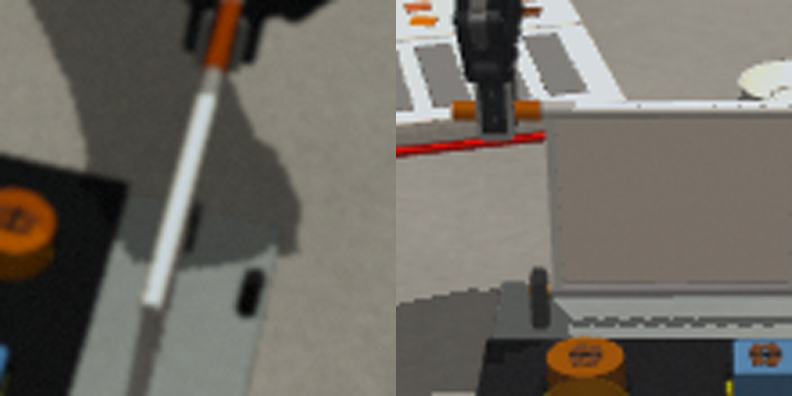

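Call:
{"fn": "play_rows", "kwargs": {
  "moves": [
    [[0, 0, 0], [-0.0001, 0.0003, 0], 0],
    [[0, 0, 0], [-0.0002, 0.0006, 0], 0],
    [[0, 0, 0], [-0.0003, 0.0008, 0], 0],
    [[0, 0, 0], [-0.0003, 0.0008, 0], 0],
    [[0, 0, 0], [-0.0003, 0.0008, 0], 0]
  ]
}}

```text
time: 24.3
ee_pos: [0.4432, 0.1571, 0.1409]
tcp_rot: [-90.0, -0.0, 82.6]
wrist_force: [-1.0, 1.8, 3.2]
opening: 0.0102
```

```bash
python3 look.py g18 scene,side,wrist "[.53,.06,.04]";python3 - <<'E'
from h import *
d,o=pickle.load(open("g18.pkl","rb"));p=o["ee_pos"];print("s",p[1]*.9916+p[0]*.1298)
for n,c in d.items():
  if n=="wrist":continue
  hsv=cv2.cvtColor(c["img"],cv2.COLOR_RGB2HSV);m=cv2.inRange(hsv,np.array((8,110,70)),np.array((25,255,255)))
  N,_,st,ce=cv2.connectedComponentsWithStats(m)
  for i in range(1,N):
    if 2<=st[i,4]<160 and 240<ce[i][0]<430 and 140<ce[i][1]<300:
        for z in(.035,.155):
            q=onz(c,ce[i],z);print(n,np.round(ce[i],1),st[i,4],z,"s",round(q[1]*.9916+q[0]*.1298,4))
E
```

```text
t 24.45 pos [0.4432 0.1571 0.1409] rpy [-9.002e+01 -3.000e-02  8.260e+01] open 0.0105 F [-1.1  2.1  4.4]
rotvec [-0.e+00  9.e+01  4.e-02] shift [0. 0. 0.]
s 0.21329047675860174
scene [407.4 172.3] 123 0.035 s 0.2102
scene [407.4 172.3] 123 0.155 s 0.2143
scene [338.  233.5] 2 0.035 s 0.1107
scene [338.  233.5] 2 0.155 s 0.1301
scene [250.5 259.5] 4 0.035 s -0.03
scene [250.5 259.5] 4 0.155 s 0.0111
scene [332.2 263.7] 11 0.035 s 0.1192
scene [332.2 263.7] 11 0.155 s 0.1373
scene [339. 265.] 12 0.035 s 0.1321
scene [339. 265.] 12 0.155 s 0.1483
scene [377.6 293.9] 11 0.035 s 0.2149
scene [377.6 293.9] 11 0.155 s 0.2182
side [423.  149.5] 2 0.035 s 0.5951
side [423.  149.5] 2 0.155 s 0.2911
side [259.5 164.5] 36 0.035 s 0.4922
side [259.5 164.5] 36 0.155 s 0.2107
side [276.9 163.9] 36 0.035 s 0.4955
side [276.9 163.9] 36 0.155 s 0.2132
side [283. 214.] 3 0.035 s 0.213
side [283. 214.] 3 0.155 s -0.0075
side [354. 214.] 3 0.035 s 0.2119
side [354. 214.] 3 0.155 s -0.0084
side [342.9 232. ] 27 0.035 s 0.1335
side [342.9 232. ] 27 0.155 s -0.0697
side [333.9 243. ] 8 0.035 s 0.0897
side [333.9 243. ] 8 0.155 s -0.104
side [357.1 285.1] 17 0.035 s -0.0531
side [357.1 285.1] 17 0.155 s -0.2155
```

View pics/g18.png

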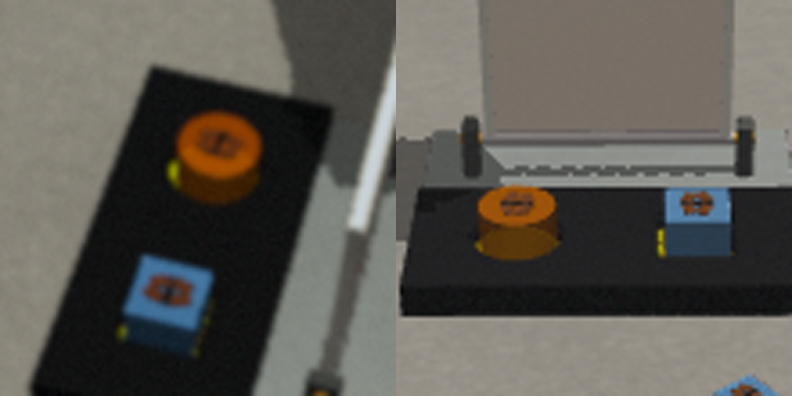

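View pics/g18w.png

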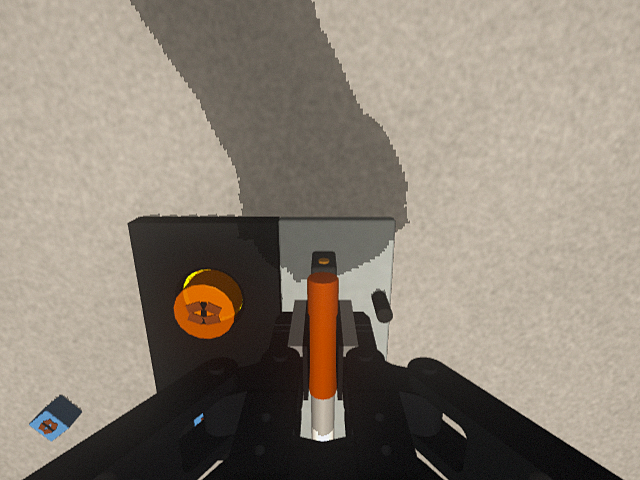

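The scene view puts the handle within 0.6 mm of the hinge line. In the wrist view the hinge pin (col 323) lines up with the handle (col 322). The specimens are seated and everything else is unmoved, so I'm handing in.

```bash
python3 -c "
from workcell import *;print(job_done())"
```

```text
the job is handed in; nothing more can be done
None
```

The round and the largest square specimen are in their nests. The flap is held upright by its orange handle, and I handed the job in at about 24.5 s.

**Last checks:**
- **Specimens:** both stand in their nests and look flat, with thin yellow gaps at the edges. Both sit about 1 mm to the +x side of centre.
- **Flap:** the handle is over the hinge line to within about 0.6 mm in the scene and side views, and it lines up with the hinge pin in the wrist view. That puts the flap within about 0.5° of straight up.
- **Grip:** the gripper reads 10.5 mm on the 12 mm handle at 40 N. A leftover push of about 4 N along the flap remained at the end.
- **Other objects:** the green oblong and the front small blue square were at unchanged pixel positions in the side view at the last comparisons. I did not re-measure the other small square at the end.

**What disagreed:**
- **Cameras:** they differed by 2–5 mm. The wrist camera read about 1.6 mm off in the jaw direction, so I checked each placing against the side view and the wrist force.
- **Swing arc:** my first arc was too tight and the force on the arm rose to about 14 N. I corrected it partway up, and the flap stayed gripped throughout.

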